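# Change over the links in a spring-jaw drilling fixture

### The arm

A 6-joint arm with a two-finger parallel gripper is mounted at the origin on the work surface. World frame = base frame: x ahead of the robot, y to its left, z up, the work surface at z = 0. Lengths are in m, angles in rad, forces in N, time in s.
With the tool pointing down it reaches from about 0.25 to 0.85 m from the base axis. Payload 12.5 kg.
Tool frame: the origin (TCP) lies at the very end of the fingers, on their centre line; the grasp point (between the pads) lies 19 mm behind it (ctrl.tcp_to_grasp is the distance from the TCP to the grasp point, in m); z points along the fingers, y is the direction in which the jaws open and shut (so a half turn about z gives the same grasp; the last joint's range is limited). The gripper opens to 93 mm and grips with 3 to 60 N. Pads are 15 mm wide; open, the fingers measure 128 mm over their backs; the gripper's body (75 mm by 188 mm) begins 65 mm behind the grasp point.
Start: joints at [1.228, 0.351, 1.652, -0, 1.139, -0.085], TCP at [0.14, 0.532, 0.219] pointing down, gripper open.
Joint ranges: [-2.75, 2.75], [-0.79, 2.1], [0.01, 2.65], [-1.57, 4.71], [0.07, 3.14], [-2.87, 2.87]. Speed limits (rad/s): [2.22, 2.22, 2.79, 3.14, 3.14, 3.14].

### API

Orientations are given as a unit quaternion [x, y, z, w].
In Python, from plant import ctrl, snapshot, calibration, workorder gives the robot as it stands.
- The arm moves only by the tool play_rows, never from a script. Its argument "increments" is one flat list of numbers, 7 for each row, row after row: the shift along the tool's x, y, z in cm, then the turn, a rotation vector about the tool's x, y, z in degrees, then the opening, from -1 (shut) to 1 (fully open). In form: [x, y, z, rx, ry, rz, hand, x, y, z, rx, ry, rz, hand, ...]. A call has exactly 5 rows; each row shifts and turns the commanded pose from where the row before left it, along the tool's axes as they then stand; what a row does not reach is not made up. A row lasts 1/12 s, in which the tool goes at most 41.7 mm and 7.16 degrees, less where a joint would pass 70% of its speed; a pose out of reach is approached as far as the arm can. A call with a gripper value outside its range is refused whole. The fingers move at their own pace and stop on an object; "squeeze" is the grip in N (left out, the last holds). Time passes only in rows, so rows that do not move let the fingers close, or fill a call up. It gives the time, the measured TCP pose, the force and the opening at its end, in the units of the state.
- ctrl.get_state(): the state, without advancing time (a new reading comes with each control period).
- snapshot(name): name is "side" or "top"; returns the picture (420x560x3 uint8, red, green, blue); there is no depth.
- calibration(name): a dict with "vertical_fov" (degrees; the focal length in pixels is half the picture's height over the tangent of half this angle, whatever the lens; pixels are square), "cx", "cy" (the principal point, pixels), "distortion" ([k1, k2, p1, p2, k3] as OpenCV has them; the pictures are not rectified), "position" and "rotation" of the camera in the world. Camera axes: x right, y up, looking along -z (the intrinsics and any distortion apply to the point x, -y, -z); pixel columns grow to the right and rows downward; lengths in m; the calibration is good to about 2 mm. A picture is of the moment at which its call begins. calibration takes no time and is no camera call.
- workorder.finish_job(): hands the job in, once; it reports no verdict.
The state is a dict: "time_s": time; "joints": joint angles; "dq": joint speeds; "joint_efforts": joint torques, N m; "ee_pos": TCP position; "tool_rot": TCP orientation; "contact_force": force on the tool from outside, world axes, zero at the start; "torque": the same for the moment, N m; "finger_gap": opening from 0.0 (shut) to 1.0 (fully open).
Only numpy, scipy, OpenCV 4.12 (cv2) and the standard library are available. Lean on these libraries where they do the work, as an engineer would, in place of code of your own. Each camera call takes 0.05 s, during which the arm holds its last target. There are 200 camera calls.

### The job

Change over the drilling fixture: pull its sprung jaw out by the handle to its stop, where it stays, and move every drilled link from the fixture into the open drawer. Lay every blank link flat on the fixture's bed between the jaws, side by side and square to them, then push the jaw handle back in past its catch so that the jaw springs in and bears on the blanks. Push the drawer fully home too, with the drilled links in it, and leave the jar and the tin alone.

Things in the scene. Friction and masses are not known exactly. Their poses are not given: they have to be found in the camera images.
- fixture: Olive spring-jaw drilling fixture, fixed. Origin: on the bench under the centre of a clamped link in the middle; x away from the robot (sliding jaw to fixed jaw), y along the jaws, z up. Flat bed 20 mm above the bench, x -76 to 80, y -125 to 125 mm. Fixed jaw: face at x = 35 mm, top 51 mm, 240 mm long. Sliding jaw: steel bar 236 x 18 mm, top 49 mm; face at x = -35 mm bearing on links, -75 mm at its stop.
- jaw (a joint): Sliding jaw, m towards the robot: 0 = bearing on 70 mm links, -0.012 = fully in with no links, 0.040 = out at its stop. A damped spring drives it in with 5 to 7 N. From 0.023 a ball catch resists the pull (15 to 20 N in all); past 0.033 it snaps over and keeps the jaw at its stop when let go. Pushed in from the stop by about 8 mm (10 N or so) it frees the catch and springs in by itself.
- jaw_handle (a point): Middle of the crossbar of the jaw's bow handle (moves with the jaw), on the robot's side of it: dark round bar, 12 mm thick, along y, axis 46 mm above the bench. Two like bars 50 mm to either side join it to the jaw. Free inside the bow: 88 mm in y; in x 43 mm to the jaw bar; below it the bed (20 mm high) begins 20 mm from the crossbar when the jaw is in.
- drawer (a joint): Opening of the drawer in m: 0 = home, front flush on the cabinet, 0.14 = fully out. It slides with about 1 N of friction; a ball detent resists from 13 to 6 mm (7 to 12 N), then draws it home and keeps it there.
- cabinet: Dark green steel bench drawer unit, fixed, 180 (x) x 240 (y) x 85 mm high. Origin: centre of its underside; x points away from the robot, its front is at x = -90 mm. Its one drawer slides out along -x.
- drawer_in (a point): Centre of the drawer's inner floor (moves with the drawer); axes as the cabinet's. Inside 160 (x) x 202 (y) mm; floor 15 mm, wall tops 51 mm above the bench, walls 5 mm thick. Front panel 10 mm thick, 238 mm wide, 10 to 80 mm above the bench, outer face 92.5 mm from this point. The cabinet covers the part of it beyond x = drawer - 0.0825 m.
- drawer_handle (a point): Middle of the crossbar of the drawer's bow handle: round steel bar 10 mm thick along y, 100 mm long, 50 mm above the bench, axis 28 mm in front of the front panel's outer face.
- drilled0: Drilled link: aluminium bar 70 (x) x 30 (y) x 15 mm (z) with two 14 mm bores through it, seen as dark round spots 20 mm either side of its middle; 90 g or so. Origin: centre of its underside as built; it may lie either way up. At the start it is clamped between the fixture's jaws, square to them, at y = -60, 0 or 60 mm. May be absent.
- drilled1: Drilled link: aluminium bar 70 (x) x 30 (y) x 15 mm (z) with two 14 mm bores through it, seen as dark round spots 20 mm either side of its middle; 90 g or so. Origin: centre of its underside as built; it may lie either way up. At the start it is clamped between the fixture's jaws, square to them, at y = -60, 0 or 60 mm. May be absent.
- drilled2: Drilled link: aluminium bar 70 (x) x 30 (y) x 15 mm (z) with two 14 mm bores through it, seen as dark round spots 20 mm either side of its middle; 90 g or so. Origin: centre of its underside as built; it may lie either way up. At the start it is clamped between the fixture's jaws, square to them, at y = -60, 0 or 60 mm. May be absent.
- blank0: Blank link: undrilled aluminium bar 70 (x) x 30 (y) x 15 mm (z), no bores; 90 g or so. Origin: centre of its underside as built; it may lie either way up. At the start it lies flat on the open bench between fixture and drawer cabinet. May be absent.
- blank1: Blank link: undrilled aluminium bar 70 (x) x 30 (y) x 15 mm (z), no bores; 90 g or so. Origin: centre of its underside as built; it may lie either way up. At the start it lies flat on the open bench between fixture and drawer cabinet. May be absent.
- blank2: Blank link: undrilled aluminium bar 70 (x) x 30 (y) x 15 mm (z), no bores; 90 g or so. Origin: centre of its underside as built; it may lie either way up. At the start it lies flat on the open bench between fixture and drawer cabinet. May be absent.
- jar: Bystander: closed grey jar with a black cap, 60 mm across, 55 mm high. Origin at its underside.
- tin: Bystander: open steel tin, 80 mm across, 60 mm high. Origin at its underside.
There are look-alikes about, which are no part of the job. Leave any blue look-alike of the drilled2 alone. Leave any purple look-alike of the blank0 alone.

How it is judged:
By the outcome, as a careful person would: the job done as asked, in the order asked, and still so for the second after the job is handed in, with the robot touching nothing.
Of drilled0, drilled1, drilled2 only 2 to 3 are there at a start; the rules pass over those that are not, and their reading is None.
Of blank0, blank1, blank2 only 2 to 3 are there at a start; the rules pass over those that are not, and their reading is None.
At some moment in a run one of blank0, blank1, blank2 may be knocked a few centimetres aside while the robot is not near it.
Once in a run the grip may slacken for a moment while it holds something.
It also fails if it takes over 210 s, if anything falls off the work surface, if the arm or the gripper's body presses on something with over 40 N, if the wrist force passes 120 N, or if a joint passes its speed limit or range.

## Working session

There is one attempt and no reset: what is moved stays moved. The work goes in short steps, Python scripts to look and compute and a tool call to move; the robot and the scene stay as the last step left them, time stands still between calls to the robot, and variables do not carry over. Pictures are saved under pics/ and viewed, about 12 in all and at most 16, crops included, and the job is handed in when it is done.

Besides the shell and the picture viewer there is one more tool, called after "Emit:" by a JSON object that holds its "fn" and its "kwargs", one argument or row to a line. play_rows: Moves the arm, as the interface text tells. Its arguments: {"type":"object","properties":{"increments":{"type":"array"},"squeeze":{"type":"number"}},"required":["increments"]}

```bash
mkdir -p pics; ls
python3 - <<'E'
from plant import ctrl,snapshot,calibration
import cv2,numpy as np
for n in("top","side"):
    im=snapshot(n); cv2.imwrite(f"pics/{n}0.png",im[:,:,::-1]); print(n,calibration(n))
print(ctrl.get_state(),ctrl.tcp_to_grasp)
E
```

```text
pics
top {'vertical_fov': 52.07607085639502, 'cx': 283.3796964936584, 'cy': 209.07754243702936, 'distortion': array([-0.07560947,  0.        ,  0.        ,  0.        ,  0.        ]), 'position': array([ 0.40126892, -0.07886213,  1.04436624]), 'rotation': array([-0.05675888,  0.05796775,  0.70541185, -0.7041394 ])}
side {'vertical_fov': 53.58013795036532, 'cx': 270.8943412268271, 'cy': 202.90542843361342, 'distortion': array([-0.13108715,  0.        ,  0.        ,  0.        ,  0.        ]), 'position': array([0.39639335, 0.73532226, 0.7447423 ]), 'rotation': array([-0.03106539,  0.42917717,  0.89879832, -0.08368685])}
{'time_s': 0.1, 'joints': array([ 1.22842124e+00,  3.51126866e-01,  1.65238591e+00, -2.33955832e-05,
        1.13908875e+00, -8.46470506e-02]), 'dq': array([ 0.00089736, -0.00275134, -0.00275769, -0.00043133,  0.00026189,
        0.00036402]), 'joint_efforts': array([-4.30327509e-04, -4.98027384e+01, -2.85704684e+01,  6.99670706e-02,
        2.38838821e-02, -4.49276115e-05]), 'ee_pos': array([0.14008475, 0.53153079, 0.21817584]), 'tool_rot': array([ 1.28502789e-01,  9.91709019e-01, -4.95232503e-04, -9.65053454e-05]), 'contact_force': array([-0.16939833,  0.12679872,  0.31203762]), 'torque': array([ 0.03857772, -0.05053573,  0.01688869]), 'finger_gap': 0.9984691183594054} 0.0188
```

View pics/top0.png

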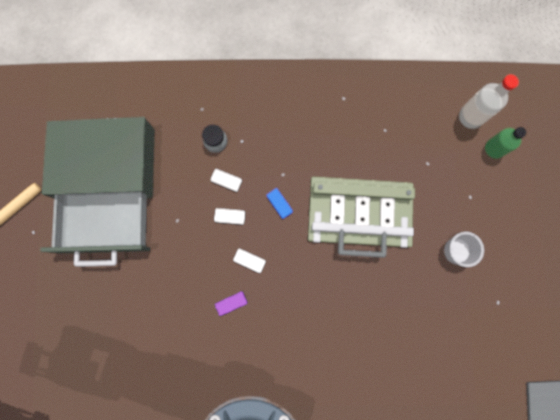

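View pics/side0.png

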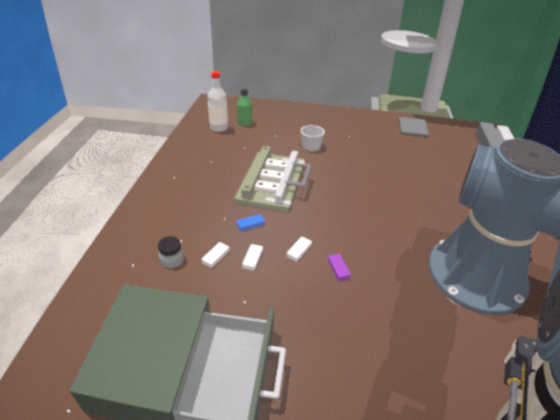

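The top picture shows three drilled links clamped in the fixture at (338,209), (363,211) and (388,213). Three white blanks are at (226,180), (229,216) and (249,261). The look-alikes to leave are blue (279,203) and purple (231,303). The drawer is on the left, with its handle at (96,262). The jaw handle is at (362,253).

```bash
cat > h.py <<'E'
from plant import ctrl,snapshot,calibration
import cv2,numpy as np
from scipy.spatial.transform import Rotation as R
def K(c,):
    f=210/np.tan(np.radians(c['vertical_fov']/2)); return np.array([[f,0,c['cx']],[0,f,c['cy']],[0,0,1]])
def ray(n,px,z):
    c=calibration(n); px=np.array(px,float).reshape(-1,1,2)
    u=cv2.undistortPoints(px,K(c),c['distortion'])[:,0]
    d=np.c_[u[:,0],-u[:,1],-np.ones(len(u))]@R.from_quat(c['rotation']).as_matrix().T
    p=c['position']; return p+d*((z-p[2])/d[:,2])[:,None]
def proj(n,P):
    c=calibration(n); q=(np.atleast_2d(P)-c['position'])@R.from_quat(c['rotation']).as_matrix()
    q=q*[1,-1,-1]; return cv2.projectPoints(q,np.zeros(3),np.zeros(3),K(c),c['distortion'])[0][:,0]
def whites(n,im,z,lo=150,amin=120,amax=1500):
    h=cv2.cvtColor(im,cv2.COLOR_RGB2HSV); m=((h[...,1]<40)&(h[...,2]>lo)).astype(np.uint8)
    m[:75]=0
    out=[]
    for c in cv2.findContours(m,cv2.RETR_EXTERNAL,cv2.CHAIN_APPROX_NONE)[0]:
        a=cv2.contourArea(c)
        if not amin<a<amax: continue
        w=ray(n,c.reshape(-1,2),z)[:,:2].astype(np.float32)*1000
        (x,y),(l,s),t=cv2.minAreaRect(w)
        if l<s: l,s,t=s,l,t+90
        M=cv2.moments(c); out.append((M['m10']/M['m00'],M['m01']/M['m00'],a,x,y,l,s,(t+90)%180-90))
    return np.array(out)
def st():
    s=ctrl.get_state(); r=R.from_quat(s['tool_rot']).as_matrix()
    print('t',round(s['time_s'],2),'p',np.round(s['ee_pos']*1000,1),'x',np.round(r[:,0],3),'y',np.round(r[:,1],3),'z',np.round(r[:,2],3),'F',np.round(s['contact_force'],1),'g',round(s['finger_gap'],3),'q',np.round(s['joints'],2))
E
python3 - <<'E'
from h import *
np.set_printoptions(suppress=True,precision=1,linewidth=150)
im=cv2.imread('pics/top0.png')[:,:,::-1].copy()
print(whites('top',im,.015))
st()
h=cv2.cvtColor(im,cv2.COLOR_RGB2HSV)
a=im[160:280,290:440]; cv2.imwrite('pics/c1.png',cv2.resize(a,(750,600),interpolation=cv2.INTER_CUBIC)[:,:,::-1])
a=im[110:280,30:170]; cv2.imwrite('pics/c2.png',cv2.resize(a,(490,595),interpolation=cv2.INTER_CUBIC)[:,:,::-1])
E
```

```text
[[  94.8  261.2  241.   449.5  377.4  104.7   34.   -88.2]
 [ 248.9  260.2  439.   446.7    1.6   75.5   36.2   65.5]
 [ 360.2  239.1  179.   496.5 -265.2   82.1   17.1   86.8]
 [ 466.4  248.8  947.   472.5 -525.2   87.6   85.    89.4]
 [ 229.1  215.6  409.   554.3   50.9   75.    36.3   84.7]
 [ 225.7  179.4  403.   644.3   60.9   76.    36.5   67.7]
 [ 484.3  104.2 1083.5  845.1 -601.3  138.    73.5  -51.5]]
t 0.1 p [140.1 531.5 218.2] x [-1.   0.3  0. ] y [ 0.3  1.  -0. ] z [-0. -0. -1.] F [-0.2  0.1  0.3] g 0.998 q [ 1.2  0.3  1.6 -0.   1.1 -0.1]
```

View pics/c1.png

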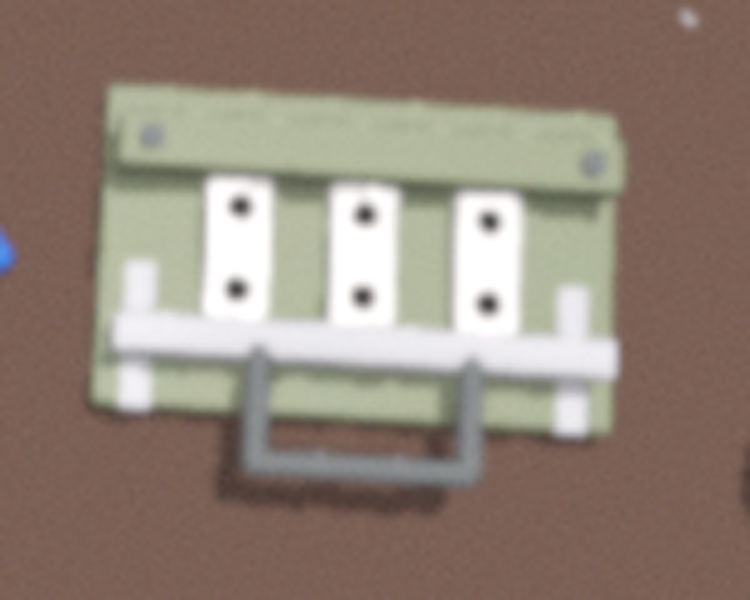

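View pics/c2.png

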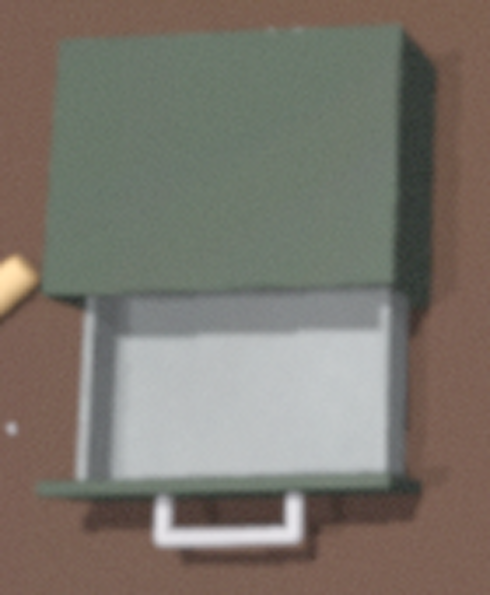

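The crops show the fixture turned by about 3°. The bores are clear at roughly (240,206)/(236,289), (365,214)/(362,296) and (489,221)/(487,304) in the crop, so all three clamped links are drilled ones. The drawer is open about 0.1 m, with its handle at (230,537) in the crop.

Run:
```python
from h import *
np.set_printoptions(suppress=True,precision=1,linewidth=150)
def c1(l): return (np.array(l,float)+.5)/5-.5+[290,160]
def c2(l): return (np.array(l,float)+.5)/3.5-.5+[30,110]
P=lambda l,z:ray('top',l,z)[:,:2]*1000
h=P(c1([[240,206],[236,289],[365,214],[362,296],[489,221],[487,304]]),.035); print('holes',h.tolist())
c=h.reshape(3,2,2); print('centres',c.mean(1)); d=c[:,0]-c[:,1]; print('ang',np.degrees(np.arctan2(d[:,1],d[:,0])), 'jaw ydir ang',np.degrees(np.arctan2(*( -(c[0].mean(0)-c[2].mean(0)) *[1,-1])))) 
q=P(c1([[245,462],[480,475]]),.05);print('handle',q,q.mean(0), 'ydir',np.degrees(np.arctan2(-(q[0]-q[1])[0],(q[0]-q[1])[1])))
q=P(c1([[120,165],[620,190]]),.051);print('fixed jaw face',q,'ang',np.degrees(np.arctan2(-(q[0]-q[1])[0],(q[0]-q[1])[1])))
print('panel top outer',P(c2([[40,494],[418,493]]),.08))
print('hbar',P(c2([[160,538],[300,535]]),.05))
print('cab top front',P(c2([[45,292],[395,288]]),.085),'back',P(c2([[63,42],[400,28]]),.085))
print('wall inner tops',P(c2([[94,400],[388,400]]),.051))
```

```text
holes [[586.5066688432707, -210.4085435905838], [546.4272723598385, -207.60706852992124], [582.544099491919, -270.32584926203776], [542.9347594594511, -267.6347582579386], [579.0682299563647, -330.0151446973692], [538.9417994714495, -327.4085026372274]]
centres [[ 566.5 -209. ]
 [ 562.7 -269. ]
 [ 559.  -328.7]]
ang [-4.  -3.9 -3.7] jaw ydir ang -3.567015455467899
handle [[ 463.5 -208.2]
 [ 456.9 -317.3]] [ 460.2 -262.8] ydir -3.417996794176914
fixed jaw face [[ 603.3 -152.1]
 [ 591.1 -389.4]] ang -2.9435391986083426
panel top outer [[463.2 475.6]
 [465.1 222.4]]
hbar [[436.3 406.3]
 [439.  310.3]]
cab top front [[597.3 481.1]
 [598.9 242.5]] back [[772.6 486. ]
 [778.7 249.5]]
wall inner tops [[529.2 459.1]
 [529.3 254.8]]
```

Emit:
{"fn": "play_rows", "kwargs": {
  "increments": [0, 0, 0, 0, 0, -2.24, -1, 0, 0, 0, 0, 0, -2.24, -1, 0, 0, 0, 0, 0, -2.24, -1, 0, 0, 0, 0, 0, -2.24, -1, 0, 0, 0, 0, 0, -2.24, -1],
  "squeeze": 30
}}

```text
time_s: 0.52
ee_pos: [0.1401, 0.5316, 0.2183]
tool_rot: [0.03, 1.0, -0.0, -0.0]
contact_force: [0.8, -0.3, -0.4]
finger_gap: 0.693
```

Emit:
{"fn": "play_rows", "kwargs": {
  "increments": [-1.59, -3.09, 0, 0, 0, 0, -1, -1.59, -3.09, 0, 0, 0, 0, -1, -1.59, -3.09, 0, 0, 0, 0, -1, -1.59, -3.09, 0, 0, 0, 0, -1, -1.59, -3.09, 0, 0, 0, 0, -1]
}}

```text
time_s: 0.93
ee_pos: [0.21, 0.371, 0.2183]
tool_rot: [0.031, 1.0, -0.0, -0.0]
contact_force: [0.9, 0.4, 0.6]
finger_gap: 0.331
```

Emit:
{"fn": "play_rows", "kwargs": {
  "increments": [-1.59, -3.09, 0, 0, 0, 0, -1, -1.59, -3.09, 0, 0, 0, 0, -1, -1.59, -3.09, 0, 0, 0, 0, -1, -1.59, -3.09, 0, 0, 0, 0, -1, -1.59, -3.09, 0, 0, 0, 0, -1]
}}

```text
time_s: 1.35
ee_pos: [0.2797, 0.2119, 0.2186]
tool_rot: [0.031, 1.0, 0.0, 0.0]
contact_force: [0.4, 0.9, 0.3]
finger_gap: 0.011
```

Emit:
{"fn": "play_rows", "kwargs": {
  "increments": [-1.59, -3.09, 0, 0, 0, 0, -1, -1.59, -3.09, 0, 0, 0, 0, -1, -1.59, -3.09, 0, 0, 0, 0, -1, -1.59, -3.09, 0, 0, 0, 0, -1, -1.59, -3.09, 0, 0, 0, 0, -1]
}}

```text
time_s: 1.77
ee_pos: [0.3496, 0.0526, 0.2187]
tool_rot: [0.031, 1.0, 0.0, 0.0]
contact_force: [1.1, 1.4, 0.1]
finger_gap: 0.006
```

Emit:
{"fn": "play_rows", "kwargs": {
  "increments": [-1.59, -3.09, 0, 0, 0, 0, -1, -1.59, -3.09, 0, 0, 0, 0, -1, -1.59, -3.09, 0, 0, 0, 0, -1, -1.59, -3.09, 0, 0, 0, 0, -1, -1.59, -3.09, 0, 0, 0, 0, -1]
}}

```text
time_s: 2.18
ee_pos: [0.4193, -0.1066, 0.2185]
tool_rot: [0.031, 1.0, 0.0, -0.0]
contact_force: [1.3, 0.4, 1.1]
finger_gap: 0.004
```

Emit:
{"fn": "play_rows", "kwargs": {
  "increments": [-1.59, -3.09, 0, 0, 0, 0, -1, -1.59, -3.09, 0, 0, 0, 0, -1, -1.59, -3.09, 0, 0, 0, 0, -1, -1.59, -3.09, 0, 0, 0, 0, -1, -1.59, -3.09, 0, 0, 0, 0, -1]
}}

```text
time_s: 2.6
ee_pos: [0.489, -0.2656, 0.2183]
tool_rot: [0.031, 1.0, 0.0, -0.0]
contact_force: [0.5, -0.2, -0.0]
finger_gap: 0.004
```

Emit:
{"fn": "play_rows", "kwargs": {
  "increments": [0, 0, 2.4, 0, 0, 0, -1, 0, 0, 2.4, 0, 0, 0, -1, 0, 0, 2.4, 0, 0, 0, -1, 0, 0, 2.4, 0, 0, 0, -1, 0, 0, 2.4, 0, 0, 0, -1]
}}

```text
time_s: 3.02
ee_pos: [0.4885, -0.2639, 0.0973]
tool_rot: [0.031, 1.0, 0.0, -0.0]
contact_force: [0.0, -0.2, -0.0]
finger_gap: 0.003
```

```bash
cat >> h.py <<'E'
F0=np.array([562.7,-269.]); FY=np.radians(-3.6)
EX=np.array([np.cos(FY),np.sin(FY)]); EY=np.array([-np.sin(FY),np.cos(FY)])
def fx(x,y): return F0+EX*x+EY*y
def go(x,y,z,yaw):
    "tool-frame shift (cm) after turning to yaw (deg, of tool x); prints turn rz"
    s=ctrl.get_state(); r=R.from_quat(s['tool_rot']).as_matrix(); c=np.degrees(np.arctan2(r[1,0],r[0,0]))
    t=np.radians(yaw); X=np.array([np.cos(t),np.sin(t)]); Y=np.array([np.sin(t),-np.cos(t)])
    p=s['ee_pos']*1000; d=np.array([x,y])-p[:2]
    dy=(yaw-c+180)%360-180
    print(f"rz {-dy:.2f} tool shift cm {d@X/10:.2f} {d@Y/10:.2f} {(p[2]-z)/10:.2f}")
E
python3 - <<'E'
from h import *
st(); go(*fx(-75,0),28,176.4)
E
```

```text
t 3.02 p [ 488.5 -263.9   97.3] x [-0.998  0.062  0.   ] y [0.062 0.998 0.   ] z [-0.  0. -1.] F [ 0.  -0.2 -0. ] g 0.003 q [-0.58  0.51  1.74 -0.    0.89 -2.09]
rz 0.02 tool shift cm 0.06 -0.05 6.93
```

Emit:
{"fn": "play_rows", "kwargs": {
  "increments": [0.06, -0.05, 1.7, 0, 0, 0, -1, 0, 0, 1.7, 0, 0, 0, -1, 0, 0, 1.7, 0, 0, 0, -1, 0, 0, 1.7, 0, 0, 0, -1, 0, 0, 0, 0, 0, 0, -1]
}}

```text
time_s: 3.43
ee_pos: [0.4865, -0.2633, 0.0277]
tool_rot: [0.031, 1.0, 0.001, -0.002]
contact_force: [-0.5, 0.7, -1.0]
finger_gap: 0.006
```

Emit:
{"fn": "play_rows", "kwargs": {
  "increments": [0.5, 0, 0, 0, 0, 0, -1, 0.5, 0, 0, 0, 0, 0, -1, 0.4, 0, 0, 0, 0, 0, -1, 0.4, 0, 0, 0, 0, 0, -1, 0.4, 0, 0, 0, 0, 0, -1]
}}

```text
time_s: 3.85
ee_pos: [0.4672, -0.2633, 0.0317]
tool_rot: [0.031, 1.0, -0.001, 0.002]
contact_force: [7.7, 1.7, -3.8]
finger_gap: 0.004
```

Emit:
{"fn": "play_rows", "kwargs": {
  "increments": [0.4, 0, 0, 0, 0, 0, -1, 0.4, 0, 0, 0, 0, 0, -1, 0.4, 0, 0, 0, 0, 0, -1, 0.4, 0, 0, 0, 0, 0, -1, 0.4, 0, 0, 0, 0, 0, -1]
}}

```text
time_s: 4.27
ee_pos: [0.4485, -0.2623, 0.0318]
tool_rot: [0.032, 0.999, -0.001, 0.003]
contact_force: [28.3, 7.1, -15.6]
finger_gap: 0.003
```

Emit:
{"fn": "play_rows", "kwargs": {
  "increments": [0.2, 0, 0, 0, 0, 0, -1, 0.2, 0, 0, 0, 0, 0, -1, 0.2, 0, 0, 0, 0, 0, -1, 0, 0, 0, 0, 0, 0, -1, 0, 0, 0, 0, 0, 0, -1]
}}

```text
time_s: 4.68
ee_pos: [0.4414, -0.2617, 0.0316]
tool_rot: [0.031, 1.0, -0.001, 0.002]
contact_force: [5.5, 1.3, -2.2]
finger_gap: 0.004
```

Emit:
{"fn": "play_rows", "kwargs": {
  "increments": [0.2, 0, 0, 0, 0, 0, -1, 0.2, 0, 0, 0, 0, 0, -1, 0, 0, 0, 0, 0, 0, -1, 0, 0, 0, 0, 0, 0, -1, 0, 0, 0, 0, 0, 0, -1]
}}

```text
time_s: 5.1
ee_pos: [0.4365, -0.2614, 0.0314]
tool_rot: [0.031, 1.0, -0.0, 0.001]
contact_force: [2.2, -0.0, 1.9]
finger_gap: 0.002
```

Run:
```python
from h import *
st()
```

```text
t 5.1 p [ 436.5 -261.4   31.4] x [-0.998  0.062 -0.001] y [ 0.062  0.998 -0.001] z [ 0.001 -0.001 -1.   ] F [ 2.2 -0.   1.9] g 0.002 q [-0.63  0.56  1.89  0.    0.69 -2.14]
```

Emit:
{"fn": "play_rows", "kwargs": {
  "increments": [0.2, 0, 0, 0, 0, 0, -1, 0.1, 0, 0, 0, 0, 0, -1, 0.1, 0, 0, 0, 0, 0, -1, 0, 0, 0, 0, 0, 0, -1, 0, 0, 0, 0, 0, 0, -1]
}}

```text
time_s: 5.52
ee_pos: [0.434, -0.2614, 0.0314]
tool_rot: [0.031, 1.0, -0.001, 0.002]
contact_force: [11.4, 3.7, -0.4]
finger_gap: 0.009
```

Emit:
{"fn": "play_rows", "kwargs": {
  "increments": [-0.5, 0, 0, 0, 0, 0, -1, -0.5, 0, 0, 0, 0, 0, -1, -0.4, 0, 0, 0, 0, 0, -1, 0, 0, 0, 0, 0, 0, -1, 0, 0, 0, 0, 0, 0, -1]
}}

```text
time_s: 5.93
ee_pos: [0.4462, -0.2617, 0.0305]
tool_rot: [0.031, 1.0, 0.0, -0.0]
contact_force: [0.1, -0.1, -0.4]
finger_gap: 0.006
```

Emit:
{"fn": "play_rows", "kwargs": {
  "increments": [0, 0, -2, 0, 0, 0, -1, 0, 0, -2, 0, 0, 0, -1, 0, 0, -2, 0, 0, 0, -0.1, 0, 0, -2, 0, 0, 0, -0.1, 0, 0, 0, 0, 0, 0, -0.1]
}}

```text
time_s: 6.35
ee_pos: [0.4473, -0.2627, 0.1138]
tool_rot: [0.031, 1.0, -0.001, 0.002]
contact_force: [-0.8, -1.5, -0.4]
finger_gap: 0.174
```

Run:
```python
from h import *
st()
im=snapshot('top'); a=im[160:300,270:450]; cv2.imwrite('pics/c3.png',cv2.resize(a,(720,560),interpolation=cv2.INTER_CUBIC)[:,:,::-1])
go(*fx(0,60),120,176.4)
```

```text
t 6.35 p [ 447.3 -262.7  113.8] x [-0.998  0.062 -0.004] y [ 0.062  0.998 -0.003] z [ 0.004 -0.003 -1.   ] F [-0.8 -1.5 -0.4] g 0.174 q [-0.62  0.43  1.83 -0.    0.88 -2.13]
rz 0.03 tool shift cm -11.61 6.06 -0.80
```

View pics/c3.png

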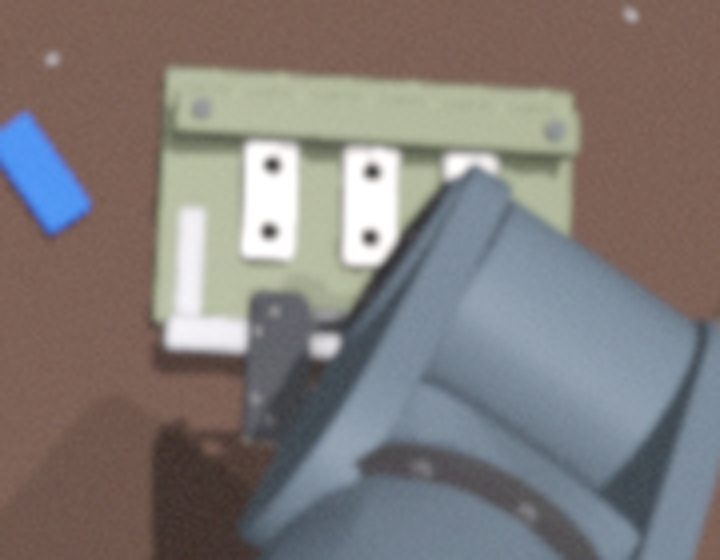

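The jaw has stayed out at its stop: its white bar now lies at the front edge of the bed, clear of the links. Next I pick the first drilled link, at y=+60.

Emit:
{"fn": "play_rows", "kwargs": {
  "increments": [-2.32, 1.21, 0, 0, 0, 0, -0.1, -2.32, 1.21, 0, 0, 0, 0, -0.1, -2.32, 1.21, 0, 0, 0, 0, -0.1, -2.32, 1.21, 0, 0, 0, 0, -0.1, -2.32, 1.21, 0, 0, 0, 0, -0.1]
}}

```text
time_s: 6.82
ee_pos: [0.5661, -0.2077, 0.109]
tool_rot: [0.031, 1.0, 0.0, -0.001]
contact_force: [-0.2, -0.2, -0.1]
finger_gap: 0.448
```

Emit:
{"fn": "play_rows", "kwargs": {
  "increments": [0, 0, 0, 0, 0, 0, -0.1, 0, 0, 1.5, 0, 0, 0, -0.1, 0, 0, 1.5, 0, 0, 0, -0.1, 0, 0, 1.5, 0, 0, 0, -0.1, 0, 0, 0.5, 0, 0, 0, -0.1]
}}

```text
time_s: 7.23
ee_pos: [0.5637, -0.2081, 0.0573]
tool_rot: [0.031, 1.0, 0.001, -0.002]
contact_force: [0.0, 0.6, 0.2]
finger_gap: 0.45
```

Run:
```python
from h import *
st(); go(*fx(0,60),22.5,176.4)
```

```text
t 7.23 p [ 563.7 -208.1   57.3] x [-0.998  0.062  0.005] y [0.062 0.998 0.002] z [-0.004  0.002 -1.   ] F [0.  0.6 0.2] g 0.45 q [-0.43  0.64  1.63 -0.    0.87 -1.94]
rz 0.02 tool shift cm -0.28 -0.08 3.48
```

Emit:
{"fn": "play_rows", "kwargs": {
  "increments": [-0.1, -0.08, 1.2, 0, 0, 0, -0.1, 0, 0, 1.2, 0, 0, 0, -0.1, 0, 0, 0.9, 0, 0, 0, -0.1, 0, 0, 0, 0, 0, 0, -0.1, 0, 0, 0, 0, 0, 0, -1],
  "squeeze": 40
}}

```text
time_s: 7.65
ee_pos: [0.5665, -0.2094, 0.0272]
tool_rot: [0.031, 1.0, 0.0, -0.0]
contact_force: [-0.4, -0.5, -0.3]
finger_gap: 0.411
```

Emit:
{"fn": "play_rows", "kwargs": {
  "increments": [0, 0, 0, 0, 0, 0, -1, 0, 0, 0, 0, 0, 0, -1, 0, 0, 0, 0, 0, 0, -1, 0, 0, 0, 0, 0, 0, -1, 0, 0, 0, 0, 0, 0, -1]
}}

```text
time_s: 8.07
ee_pos: [0.567, -0.2096, 0.0282]
tool_rot: [0.031, 1.0, -0.0, 0.0]
contact_force: [-0.2, -0.0, 3.5]
finger_gap: 0.317
```

Emit:
{"fn": "play_rows", "kwargs": {
  "increments": [0, 0, -1, 0, 0, 0, -1, 0, 0, -2.5, 0, 0, 0, -1, 0, 0, -2.5, 0, 0, 0, -1, 0, 0, -2.5, 0, 0, 0, -1, 0, 0, -2, 0, 0, 0, -1]
}}

```text
time_s: 8.48
ee_pos: [0.567, -0.2096, 0.1352]
tool_rot: [0.031, 1.0, -0.0, 0.001]
contact_force: [0.2, 0.1, -2.0]
finger_gap: 0.313
```

Run:
```python
from h import *
st(); go(533,412,125,176.4)
```

```text
t 8.48 p [ 567.  -209.6  135.2] x [-0.998  0.062 -0.001] y [ 0.062  0.998 -0.001] z [ 0.001 -0.001 -1.   ] F [ 0.2  0.1 -2. ] g 0.313 q [-0.43  0.54  1.58 -0.    1.02 -1.94]
rz 0.03 tool shift cm 7.29 61.82 1.02
```

Emit:
{"fn": "play_rows", "kwargs": {
  "increments": [0.365, 3.09, 0, 0, 0, 0, -1, 0.365, 3.09, 0, 0, 0, 0, -1, 0.365, 3.09, 0, 0, 0, 0, -1, 0.365, 3.09, 0, 0, 0, 0, -1, 0.365, 3.09, 0, 0, 0, 0, -1]
}}

```text
time_s: 8.9
ee_pos: [0.5578, -0.0528, 0.1334]
tool_rot: [0.031, 1.0, -0.0, 0.0]
contact_force: [1.1, -0.4, -2.1]
finger_gap: 0.312
```

Emit:
{"fn": "play_rows", "kwargs": {
  "increments": [0.365, 3.09, 0, 0, 0, 0, -1, 0.365, 3.09, 0, 0, 0, 0, -1, 0.365, 3.09, 0, 0, 0, 0, -1, 0.365, 3.09, 0, 0, 0, 0, -1, 0.365, 3.09, 0, 0, 0, 0, -1]
}}

```text
time_s: 9.32
ee_pos: [0.5492, 0.1027, 0.1334]
tool_rot: [0.031, 1.0, 0.0, 0.0]
contact_force: [0.5, -0.8, -1.0]
finger_gap: 0.316
```

Emit:
{"fn": "play_rows", "kwargs": {
  "increments": [0.365, 3.09, 0, 0, 0, 0, -1, 0.365, 3.09, 0, 0, 0, 0, -1, 0.365, 3.09, 0, 0, 0, 0, -1, 0.365, 3.09, 0, 0, 0, 0, -1, 0.365, 3.09, 0, 0, 0, 0, -1]
}}

```text
time_s: 9.73
ee_pos: [0.5406, 0.2581, 0.1334]
tool_rot: [0.031, 1.0, 0.0, 0.0]
contact_force: [1.3, -0.6, -1.4]
finger_gap: 0.316
```

Emit:
{"fn": "play_rows", "kwargs": {
  "increments": [0.365, 3.09, 0, 0, 0, 0, -1, 0.365, 3.09, 0, 0, 0, 0, -1, 0.365, 3.09, 0, 0, 0, 0, -1, 0.365, 3.09, 0, 0, 0, 0, -1, 0.365, 3.09, 0, 0, 0, 0, -1]
}}

```text
time_s: 10.15
ee_pos: [0.532, 0.4134, 0.1334]
tool_rot: [0.031, 1.0, 0.0, 0.0]
contact_force: [0.1, 0.1, -0.5]
finger_gap: 0.316
```

Emit:
{"fn": "play_rows", "kwargs": {
  "increments": [0, 0, 0, 0, 0, -1.6, -1, 0, 0, 0, 0, 0, -1.6, -1, 0, 0, 0, 0, 0, -1.6, -1, 0, 0, 0, 0, 0, 0, -1, 0, 0, 0, 0, 0, 0, -1]
}}

```text
time_s: 10.57
ee_pos: [0.5324, 0.4118, 0.1331]
tool_rot: [-0.01, 1.0, 0.0, 0.0]
contact_force: [-0.1, 0.6, -1.3]
finger_gap: 0.314
```

Run:
```python
from h import *
st(); go(533,412,25,181.2)
im=snapshot('top'); cv2.imwrite('pics/c4.png',cv2.resize(im[100:300,20:260],(720,600),interpolation=cv2.INTER_CUBIC)[:,:,::-1])
```

```text
t 10.57 p [532.4 411.8 133.1] x [-1.    -0.021 -0.   ] y [-0.021  1.     0.   ] z [ 0.  0. -1.] F [-0.1  0.6 -1.3] g 0.314 q [ 0.59  0.66  1.38 -0.    1.1  -1.  ]
rz -0.02 tool shift cm -0.07 0.02 10.81
```

View pics/c4.png

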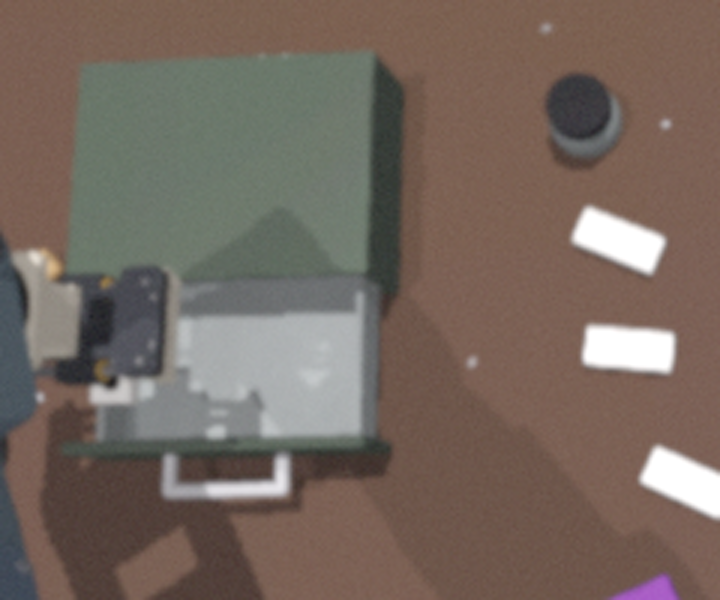

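The link is held over the left part of the drawer (crop (110,390)), and the jar and the blanks are clear of the path. Now I lower it.

Emit:
{"fn": "play_rows", "kwargs": {
  "increments": [0, 0, 2.6, 0, 0, 0, -1, 0, 0, 2.6, 0, 0, 0, -1, 0, 0, 2.6, 0, 0, 0, -1, 0, 0, 2.2, 0, 0, 0, -1, 0, 0, 0.6, 0, 0, 0, -1]
}}

```text
time_s: 11.03
ee_pos: [0.5308, 0.4106, 0.0232]
tool_rot: [-0.01, 1.0, -0.001, -0.002]
contact_force: [-1.4, -1.0, 2.1]
finger_gap: 0.317
```

Emit:
{"fn": "play_rows", "kwargs": {
  "increments": [0, 0, 0.2, 0, 0, 0, -1, 0, 0, 0, 0, 0, 0, -1, 0, 0, 0, 0, 0, 0, -0.23, 0, 0, 0, 0, 0, 0, -0.23, 0, 0, 0, 0, 0, 0, -0.23]
}}

```text
time_s: 11.45
ee_pos: [0.5329, 0.4122, 0.026]
tool_rot: [-0.011, 1.0, 0.001, 0.001]
contact_force: [0.1, -0.9, 0.6]
finger_gap: 0.384
```

Emit:
{"fn": "play_rows", "kwargs": {
  "increments": [0, 0, 0, 0, 0, 0, -0.23, 0, 0, -2.7, 0, 0, 0, -0.23, 0, 0, -2.7, 0, 0, 0, -0.23, 0, 0, -2.7, 0, 0, 0, -0.1, 0, 0, -2.7, 0, 0, 0, -0.1]
}}

```text
time_s: 11.87
ee_pos: [0.5323, 0.4119, 0.1343]
tool_rot: [-0.011, 1.0, 0.0, 0.0]
contact_force: [0.9, 0.7, 0.3]
finger_gap: 0.443
```

Run:
```python
from h import *
st(); go(*fx(0,0),130,176.4)
```

```text
t 11.87 p [532.3 411.9 134.3] x [-1.    -0.021 -0.   ] y [-0.021  1.     0.   ] z [ 0.  0. -1.] F [0.9 0.7 0.3] g 0.443 q [ 0.59  0.66  1.38  0.    1.11 -1.  ]
rz 4.83 tool shift cm -7.30 -67.76 0.43
```

Emit:
{"fn": "play_rows", "kwargs": {
  "increments": [0, 0, 0, 0, 0, 1.6, -0.1, 0, 0, 0, 0, 0, 1.6, -0.1, 0, 0, 0, 0, 0, 1.63, -0.1, -0.332, -3.08, 0, 0, 0, 0, -0.1, -0.332, -3.08, 0, 0, 0, 0, -0.1]
}}

```text
time_s: 12.28
ee_pos: [0.5348, 0.3502, 0.1328]
tool_rot: [0.03, 1.0, 0.0, 0.0]
contact_force: [0.4, -0.0, -0.2]
finger_gap: 0.446
```

Emit:
{"fn": "play_rows", "kwargs": {
  "increments": [-0.332, -3.08, 0, 0, 0, 0, -0.1, -0.332, -3.08, 0, 0, 0, 0, -0.1, -0.332, -3.08, 0, 0, 0, 0, -0.1, -0.332, -3.08, 0, 0, 0, 0, -0.1, -0.332, -3.08, 0, 0, 0, 0, -0.1]
}}

```text
time_s: 12.7
ee_pos: [0.542, 0.1938, 0.1331]
tool_rot: [0.031, 1.0, 0.0, 0.0]
contact_force: [0.7, 0.1, -0.7]
finger_gap: 0.45
```

Emit:
{"fn": "play_rows", "kwargs": {
  "increments": [-0.332, -3.08, 0, 0, 0, 0, -0.1, -0.332, -3.08, 0, 0, 0, 0, -0.1, -0.332, -3.08, 0, 0, 0, 0, -0.1, -0.332, -3.08, 0, 0, 0, 0, -0.1, -0.332, -3.08, 0, 0, 0, 0, -0.1]
}}

```text
time_s: 13.12
ee_pos: [0.5489, 0.039, 0.1332]
tool_rot: [0.031, 1.0, 0.0, 0.0]
contact_force: [0.2, 0.3, -0.7]
finger_gap: 0.449
```

Emit:
{"fn": "play_rows", "kwargs": {
  "increments": [-0.332, -3.08, 0, 0, 0, 0, -0.1, -0.332, -3.08, 0, 0, 0, 0, -0.1, -0.332, -3.08, 0, 0, 0, 0, -0.1, -0.332, -3.08, 0, 0, 0, 0, -0.1, -0.332, -3.08, 0, 0, 0, 0, -0.1]
}}

```text
time_s: 13.53
ee_pos: [0.5558, -0.1158, 0.1332]
tool_rot: [0.031, 1.0, -0.0, 0.0]
contact_force: [0.4, 0.6, -0.3]
finger_gap: 0.45
```

Emit:
{"fn": "play_rows", "kwargs": {
  "increments": [-0.332, -3.08, 0, 0, 0, 0, -0.1, -0.332, -3.08, 0, 0, 0, 0, -0.1, -0.332, -3.08, 0, 0, 0, 0, -0.1, -0.332, -3.08, 0, 0, 0, 0, -0.1, -0.332, -3.08, 0, 0, 0, 0, -0.1]
}}

```text
time_s: 13.95
ee_pos: [0.5626, -0.2706, 0.1331]
tool_rot: [0.031, 1.0, -0.0, 0.0]
contact_force: [0.6, -0.1, 0.4]
finger_gap: 0.445
```

Emit:
{"fn": "play_rows", "kwargs": {
  "increments": [0, 0, 0, 0, 0, 0, -0.1, 0, 0, 2.5, 0, 0, 0, -0.1, 0, 0, 2.5, 0, 0, 0, -0.1, 0, 0, 1, 0, 0, 0, -0.1, 0, 0, 0, 0, 0, 0, -0.1]
}}

```text
time_s: 14.37
ee_pos: [0.5616, -0.268, 0.0706]
tool_rot: [0.031, 1.0, 0.001, -0.002]
contact_force: [0.7, 0.6, 0.6]
finger_gap: 0.453
```

Run:
```python
from h import *
st(); go(*fx(0,0),24,176.4)
```

```text
t 14.37 p [ 561.6 -268.    70.6] x [-0.998  0.063  0.004] y [0.063 0.998 0.002] z [-0.003  0.002 -1.   ] F [0.7 0.6 0.6] g 0.453 q [-0.52  0.66  1.56  0.    0.93 -2.03]
rz 0.01 tool shift cm -0.12 -0.09 4.66
```

Emit:
{"fn": "play_rows", "kwargs": {
  "increments": [0, -0.05, 1.7, 0, 0, 0, -0.1, 0, 0, 1.7, 0, 0, 0, -0.1, 0, 0, 1.5, 0, 0, 0, -0.1, 0, 0, 0, 0, 0, 0, -0.1, 0, 0, 0, 0, 0, 0, -1]
}}

```text
time_s: 14.78
ee_pos: [0.5631, -0.2694, 0.0246]
tool_rot: [0.031, 1.0, -0.0, 0.0]
contact_force: [-0.3, 0.3, 0.7]
finger_gap: 0.414
```

Emit:
{"fn": "play_rows", "kwargs": {
  "increments": [0, 0, 0, 0, 0, 0, -1, 0, 0, 0, 0, 0, 0, -1, 0, 0, 0, 0, 0, 0, -1, 0, 0, 0, 0, 0, 0, -1, 0, 0, 0, 0, 0, 0, -1]
}}

```text
time_s: 15.2
ee_pos: [0.5636, -0.2698, 0.0254]
tool_rot: [0.031, 1.0, -0.0, 0.001]
contact_force: [-0.5, 2.3, 6.5]
finger_gap: 0.316
```

Emit:
{"fn": "play_rows", "kwargs": {
  "increments": [0, 0, -1.5, 0, 0, 0, -1, 0, 0, -2.5, 0, 0, 0, -1, 0, 0, -2.5, 0, 0, 0, -1, 0, 0, -2.5, 0, 0, 0, -1, 0, 0, -2, 0, 0, 0, -1]
}}

```text
time_s: 15.62
ee_pos: [0.5631, -0.2697, 0.1363]
tool_rot: [0.031, 1.0, -0.001, 0.001]
contact_force: [-1.0, -0.3, -1.1]
finger_gap: 0.318
```

Run:
```python
from h import *
st(); go(533,357,24,176.4)
```

```text
t 15.62 p [ 563.1 -269.7  136.3] x [-0.998  0.063 -0.002] y [ 0.063  0.998 -0.001] z [ 0.002 -0.001 -1.   ] F [-1.  -0.3 -1.1] g 0.318 q [-0.52  0.57  1.52 -0.    1.04 -2.03]
rz 0.00 tool shift cm 6.94 62.36 11.23
```

Emit:
{"fn": "play_rows", "kwargs": {
  "increments": [0.347, 3.118, 0, 0, 0, 0, -1, 0.347, 3.118, 0, 0, 0, 0, -1, 0.347, 3.118, 0, 0, 0, 0, -1, 0.347, 3.118, 0, 0, 0, 0, -1, 0.347, 3.118, 0, 0, 0, 0, -1]
}}

```text
time_s: 16.03
ee_pos: [0.555, -0.1115, 0.1344]
tool_rot: [0.032, 1.0, -0.0, 0.0]
contact_force: [0.0, 0.6, -0.3]
finger_gap: 0.319
```

Emit:
{"fn": "play_rows", "kwargs": {
  "increments": [0.347, 3.118, 0, 0, 0, 0, -1, 0.347, 3.118, 0, 0, 0, 0, -1, 0.347, 3.118, 0, 0, 0, 0, -1, 0.347, 3.118, 0, 0, 0, 0, -1, 0.347, 3.118, 0, 0, 0, 0, -1]
}}

```text
time_s: 16.45
ee_pos: [0.5475, 0.0454, 0.1344]
tool_rot: [0.031, 1.0, -0.0, 0.001]
contact_force: [0.1, -0.5, -0.6]
finger_gap: 0.319
```

Emit:
{"fn": "play_rows", "kwargs": {
  "increments": [0.347, 3.118, 0, 0, 0, 0, -1, 0.347, 3.118, 0, 0, 0, 0, -1, 0.347, 3.118, 0, 0, 0, 0, -1, 0.347, 3.118, 0, 0, 0, 0, -1, 0.347, 3.118, 0, 0, 0, 0, -1]
}}

```text
time_s: 16.87
ee_pos: [0.5399, 0.2022, 0.1344]
tool_rot: [0.031, 1.0, 0.0, 0.0]
contact_force: [0.9, -0.9, -0.6]
finger_gap: 0.322
```

Emit:
{"fn": "play_rows", "kwargs": {
  "increments": [0.347, 3.118, 0, 0, 0, 0, -1, 0.347, 3.118, 0, 0, 0, 0, -1, 0.347, 3.118, 0, 0, 0, 0, -1, 0.347, 3.118, 0, 0, 0, 0, -1, 0.347, 3.118, 0, 0, 0, 0, -1]
}}

```text
time_s: 17.28
ee_pos: [0.5324, 0.3589, 0.1344]
tool_rot: [0.031, 1.0, 0.0, 0.0]
contact_force: [0.2, -0.8, -0.3]
finger_gap: 0.313
```

Emit:
{"fn": "play_rows", "kwargs": {
  "increments": [0, 0, 0, 0, 0, -1.6, -1, 0, 0, 0, 0, 0, -1.6, -1, 0, 0, 0, 0, 0, -1.6, -1, 0, 0, 0, 0, 0, 0, -1, 0, 0, 0, 0, 0, 0, -1]
}}

```text
time_s: 17.7
ee_pos: [0.5326, 0.3573, 0.1341]
tool_rot: [-0.01, 1.0, 0.0, 0.0]
contact_force: [-0.6, -0.1, -0.8]
finger_gap: 0.314
```

Run:
```python
from h import *
st(); go(533,357,21,181.2)
```

```text
t 17.7 p [532.6 357.3 134.1] x [-1.   -0.02 -0.  ] y [-0.02  1.    0.  ] z [ 0.  0. -1.] F [-0.6 -0.1 -0.8] g 0.314 q [ 0.52  0.6   1.47 -0.    1.06 -1.07]
rz -0.05 tool shift cm -0.04 -0.03 11.31
```

Emit:
{"fn": "play_rows", "kwargs": {
  "increments": [0, 0, 2.6, 0, 0, 0, -1, 0, 0, 2.6, 0, 0, 0, -1, 0, 0, 2.6, 0, 0, 0, -1, 0, 0, 2.4, 0, 0, 0, -1, 0, 0, 0.8, 0, 0, 0, -1]
}}

```text
time_s: 18.12
ee_pos: [0.5311, 0.3562, 0.0205]
tool_rot: [-0.01, 1.0, -0.001, -0.002]
contact_force: [0.1, 0.4, -0.7]
finger_gap: 0.317
```

Emit:
{"fn": "play_rows", "kwargs": {
  "increments": [0, 0, 0.2, 0, 0, 0, -1, 0, 0, 0, 0, 0, 0, -1, 0, 0, 0, 0, 0, 0, -0.23, 0, 0, 0, 0, 0, 0, -0.23, 0, 0, 0, 0, 0, 0, -0.23]
}}

```text
time_s: 18.53
ee_pos: [0.533, 0.3575, 0.0226]
tool_rot: [-0.01, 1.0, 0.0, 0.001]
contact_force: [-0.3, -0.1, -0.4]
finger_gap: 0.388
```

Emit:
{"fn": "play_rows", "kwargs": {
  "increments": [0, 0, 0, 0, 0, 0, -0.23, 0, 0, -2.8, 0, 0, 0, -0.23, 0, 0, -2.8, 0, 0, 0, -0.23, 0, 0, -2.8, 0, 0, 0, -0.1, 0, 0, -2.8, 0, 0, 0, -0.1]
}}

```text
time_s: 18.95
ee_pos: [0.5325, 0.3572, 0.1353]
tool_rot: [-0.01, 1.0, 0.0, 0.0]
contact_force: [0.3, -0.4, 0.4]
finger_gap: 0.444
```

Emit:
{"fn": "play_rows", "kwargs": {
  "increments": [0, 0, 0, 0, 0, 1.6, -0.1, 0, 0, 0, 0, 0, 1.6, -0.1, 0, 0, 0, 0, 0, 1.6, -0.1, -0.316, -3.105, 0, 0, 0, 0, -0.1, -0.316, -3.105, 0, 0, 0, 0, -0.1]
}}

```text
time_s: 19.37
ee_pos: [0.5347, 0.295, 0.1338]
tool_rot: [0.03, 1.0, 0.0, 0.0]
contact_force: [0.7, -0.5, 0.0]
finger_gap: 0.45
```

Emit:
{"fn": "play_rows", "kwargs": {
  "increments": [-0.316, -3.105, 0, 0, 0, 0, -0.1, -0.316, -3.105, 0, 0, 0, 0, -0.1, -0.316, -3.105, 0, 0, 0, 0, -0.1, -0.316, -3.105, 0, 0, 0, 0, -0.1, -0.316, -3.105, 0, 0, 0, 0, -0.1]
}}

```text
time_s: 19.78
ee_pos: [0.5409, 0.1375, 0.1341]
tool_rot: [0.031, 1.0, 0.0, 0.0]
contact_force: [0.6, -0.4, 0.4]
finger_gap: 0.452
```

Emit:
{"fn": "play_rows", "kwargs": {
  "increments": [-0.316, -3.105, 0, 0, 0, 0, -0.1, -0.316, -3.105, 0, 0, 0, 0, -0.1, -0.316, -3.105, 0, 0, 0, 0, -0.1, -0.316, -3.105, 0, 0, 0, 0, -0.1, -0.316, -3.105, 0, 0, 0, 0, -0.1]
}}

```text
time_s: 20.2
ee_pos: [0.547, -0.0185, 0.1341]
tool_rot: [0.031, 1.0, -0.0, 0.0]
contact_force: [0.9, 0.2, 0.2]
finger_gap: 0.45
```

Emit:
{"fn": "play_rows", "kwargs": {
  "increments": [-0.316, -3.105, 0, 0, 0, 0, -0.1, -0.316, -3.105, 0, 0, 0, 0, -0.1, -0.316, -3.105, 0, 0, 0, 0, -0.1, -0.316, -3.105, 0, 0, 0, 0, -0.1, -0.316, -3.105, 0, 0, 0, 0, -0.1]
}}

```text
time_s: 20.62
ee_pos: [0.553, -0.1745, 0.1341]
tool_rot: [0.031, 1.0, -0.0, 0.0]
contact_force: [1.2, 0.5, -0.4]
finger_gap: 0.445
```

Emit:
{"fn": "play_rows", "kwargs": {
  "increments": [-0.316, -3.105, 0, 0, 0, 0, -0.1, -0.316, -3.105, 0, 0, 0, 0, -0.1, -0.316, -3.105, 0, 0, 0, 0, -0.1, -0.316, -3.105, 0, 0, 0, 0, -0.1, -0.316, -3.105, 0, 0, 0, 0, -0.1]
}}

```text
time_s: 21.03
ee_pos: [0.559, -0.3305, 0.1341]
tool_rot: [0.031, 1.0, -0.0, 0.0]
contact_force: [0.0, 0.2, -0.2]
finger_gap: 0.448
```

Emit:
{"fn": "play_rows", "kwargs": {
  "increments": [0, 0, 0, 0, 0, 0, -0.1, 0, 0, 2.5, 0, 0, 0, -0.1, 0, 0, 2.5, 0, 0, 0, -0.1, 0, 0, 1, 0, 0, 0, -0.1, 0, 0, 0, 0, 0, 0, -0.1]
}}

```text
time_s: 21.45
ee_pos: [0.558, -0.3278, 0.0715]
tool_rot: [0.031, 1.0, 0.001, -0.002]
contact_force: [-0.6, -0.3, -0.2]
finger_gap: 0.453
```

Run:
```python
from h import *
st(); go(*fx(0,-60),24,176.4)
```

```text
t 21.45 p [ 558.  -327.8   71.5] x [-0.998  0.063  0.004] y [0.063 0.998 0.002] z [-0.003  0.002 -1.   ] F [-0.6 -0.3 -0.2] g 0.453 q [-0.6   0.69  1.49  0.    0.96 -2.11]
rz 0.01 tool shift cm -0.10 -0.10 4.75
```

Emit:
{"fn": "play_rows", "kwargs": {
  "increments": [0, -0.05, 1.7, 0, 0, 0, -0.1, 0, 0, 1.7, 0, 0, 0, -0.1, 0, 0, 1.5, 0, 0, 0, -0.1, 0, 0, 0, 0, 0, 0, -0.1, 0, 0, 0, 0, 0, 0, -1]
}}

```text
time_s: 21.87
ee_pos: [0.5594, -0.3293, 0.0256]
tool_rot: [0.031, 1.0, -0.0, 0.0]
contact_force: [0.1, 0.4, 0.6]
finger_gap: 0.412
```

Emit:
{"fn": "play_rows", "kwargs": {
  "increments": [0, 0, 0, 0, 0, 0, -1, 0, 0, 0, 0, 0, 0, -1, 0, 0, 0, 0, 0, 0, -1, 0, 0, 0, 0, 0, 0, -1, 0, 0, 0, 0, 0, 0, -1]
}}

```text
time_s: 22.28
ee_pos: [0.5599, -0.3297, 0.0264]
tool_rot: [0.031, 1.0, -0.001, 0.001]
contact_force: [-0.2, 1.8, 7.4]
finger_gap: 0.315
```

Emit:
{"fn": "play_rows", "kwargs": {
  "increments": [0, 0, -1.5, 0, 0, 0, -1, 0, 0, -2.5, 0, 0, 0, -1, 0, 0, -2.5, 0, 0, 0, -1, 0, 0, -2.5, 0, 0, 0, -1, 0, 0, -2, 0, 0, 0, -1]
}}

```text
time_s: 22.7
ee_pos: [0.5594, -0.3297, 0.1374]
tool_rot: [0.031, 1.0, -0.001, 0.001]
contact_force: [-0.0, -0.4, -0.8]
finger_gap: 0.313
```

Emit:
{"fn": "play_rows", "kwargs": {
  "increments": [0.33, 3.145, 0, 0, 0, 0, -1, 0.33, 3.145, 0, 0, 0, 0, -1, 0.33, 3.145, 0, 0, 0, 0, -1, 0.33, 3.145, 0, 0, 0, 0, -1, 0.33, 3.145, 0, 0, 0, 0, -1]
}}

```text
time_s: 23.12
ee_pos: [0.5522, -0.1701, 0.1354]
tool_rot: [0.032, 1.0, -0.0, 0.0]
contact_force: [0.8, 0.4, -1.3]
finger_gap: 0.316
```

Emit:
{"fn": "play_rows", "kwargs": {
  "increments": [0.33, 3.145, 0, 0, 0, 0, -1, 0.33, 3.145, 0, 0, 0, 0, -1, 0.33, 3.145, 0, 0, 0, 0, -1, 0.33, 3.145, 0, 0, 0, 0, -1, 0.33, 3.145, 0, 0, 0, 0, -1]
}}

```text
time_s: 23.53
ee_pos: [0.5458, -0.012, 0.1354]
tool_rot: [0.031, 1.0, -0.0, 0.001]
contact_force: [-1.1, 0.4, -1.2]
finger_gap: 0.317
```

Emit:
{"fn": "play_rows", "kwargs": {
  "increments": [0.33, 3.145, 0, 0, 0, 0, -1, 0.33, 3.145, 0, 0, 0, 0, -1, 0.33, 3.145, 0, 0, 0, 0, -1, 0.33, 3.145, 0, 0, 0, 0, -1, 0.33, 3.145, 0, 0, 0, 0, -1]
}}

```text
time_s: 23.95
ee_pos: [0.5392, 0.1461, 0.1354]
tool_rot: [0.031, 1.0, 0.0, 0.001]
contact_force: [0.1, -0.1, -0.9]
finger_gap: 0.315
```

Emit:
{"fn": "play_rows", "kwargs": {
  "increments": [0.33, 3.145, 0, 0, 0, 0, -1, 0.33, 3.145, 0, 0, 0, 0, -1, 0.33, 3.145, 0, 0, 0, 0, -1, 0.33, 3.145, 0, 0, 0, 0, -1, 0.33, 3.145, 0, 0, 0, 0, -1]
}}

```text
time_s: 24.37
ee_pos: [0.5325, 0.3042, 0.1354]
tool_rot: [0.031, 1.0, 0.0, 0.0]
contact_force: [0.3, -1.0, -1.3]
finger_gap: 0.318
```

Emit:
{"fn": "play_rows", "kwargs": {
  "increments": [0, 0, 0, 0, 0, -1.6, -1, 0, 0, 0, 0, 0, -1.6, -1, 0, 0, 0, 0, 0, -1.6, -1, 0, 0, 0, 0, 0, 0, -1, 0, 0, 0, 0, 0, 0, -1]
}}

```text
time_s: 24.78
ee_pos: [0.5327, 0.3025, 0.1351]
tool_rot: [-0.01, 1.0, 0.0, 0.0]
contact_force: [-0.7, 0.0, -0.7]
finger_gap: 0.315
```

Run:
```python
from h import *
st(); go(533,303,21,181.2)
```

```text
t 24.78 p [532.7 302.5 135.1] x [-1.   -0.02 -0.  ] y [-0.02  1.    0.  ] z [ 0.  0. -1.] F [-0.7  0.  -0.7] g 0.315 q [ 0.44  0.55  1.56 -0.    1.03 -1.15]
rz -0.05 tool shift cm -0.03 0.05 11.41
```

Emit:
{"fn": "play_rows", "kwargs": {
  "increments": [0, 0, 2.6, 0, 0, 0, -1, 0, 0, 2.6, 0, 0, 0, -1, 0, 0, 2.6, 0, 0, 0, -1, 0, 0, 2.4, 0, 0, 0, -1, 0, 0, 0.8, 0, 0, 0, -1]
}}

```text
time_s: 25.2
ee_pos: [0.5312, 0.3016, 0.0216]
tool_rot: [-0.01, 1.0, -0.001, -0.002]
contact_force: [-0.0, 0.1, -0.6]
finger_gap: 0.316
```

Emit:
{"fn": "play_rows", "kwargs": {
  "increments": [0, 0, 0.2, 0, 0, 0, -1, 0, 0, 0, 0, 0, 0, -1, 0, 0, 0, 0, 0, 0, -0.23, 0, 0, 0, 0, 0, 0, -0.23, 0, 0, 0, 0, 0, 0, -0.23]
}}

```text
time_s: 25.62
ee_pos: [0.5332, 0.3028, 0.0237]
tool_rot: [-0.01, 1.0, 0.0, 0.001]
contact_force: [0.4, 0.1, -0.5]
finger_gap: 0.38
```

Emit:
{"fn": "play_rows", "kwargs": {
  "increments": [0, 0, 0, 0, 0, 0, -0.23, 0, 0, -2.8, 0, 0, 0, -0.23, 0, 0, -2.8, 0, 0, 0, -0.23, 0, 0, -2.8, 0, 0, 0, 0.2, 0, 0, -2.8, 0, 0, 0, 0.2]
}}

```text
time_s: 26.03
ee_pos: [0.5325, 0.3025, 0.1362]
tool_rot: [-0.01, 1.0, 0.0, 0.0]
contact_force: [0.6, 0.1, 0.0]
finger_gap: 0.482
```

Emit:
{"fn": "play_rows", "kwargs": {
  "increments": [3, -3, 0, 0, 0, 7, 0.2, 3, -3, 0, 0, 0, 7, 0.2, 3, -3, 0, 0, 0, 7, 0.2, 1, -2, 0, 0, 0, 7, 0.2, 0, 0, 0, 0, 0, 7, 0.2]
}}

```text
time_s: 26.45
ee_pos: [0.4167, 0.2063, 0.1349]
tool_rot: [0.294, 0.956, -0.001, -0.001]
contact_force: [0.6, -0.1, -0.6]
finger_gap: 0.596
```

Run:
```python
from h import *
np.set_printoptions(suppress=True,precision=1,linewidth=150)
st(); im=snapshot('top'); print(whites('top',im,.015)); cv2.imwrite('pics/top5.png',im[:,:,::-1])
```

```text
t 26.45 p [416.7 206.3 134.9] x [-0.8  0.6  0. ] y [ 0.6  0.8 -0. ] z [-0. -0. -1.] F [ 0.6 -0.1 -0.6] g 0.596 q [ 0.4  0.3  1.9 -0.   0.9 -0.6]
[[ 249.1  260.2  433.   447.1    1.5   75.    36.    63.7]
 [ 466.4  248.9  946.   472.  -525.5   86.6   86.1   75.1]
 [ 229.2  215.6  408.5  554.3   50.8   75.1   36.4   85.1]
 [ 361.8  187.1 1297.5  624.1 -276.5  252.9   37.7   86.5]
 [ 225.7  179.4  403.   644.3   60.9   76.    36.5   67.7]
 [ 484.3  104.2 1083.5  845.1 -601.2  137.9   73.8  -52. ]]
```

View pics/top5.png

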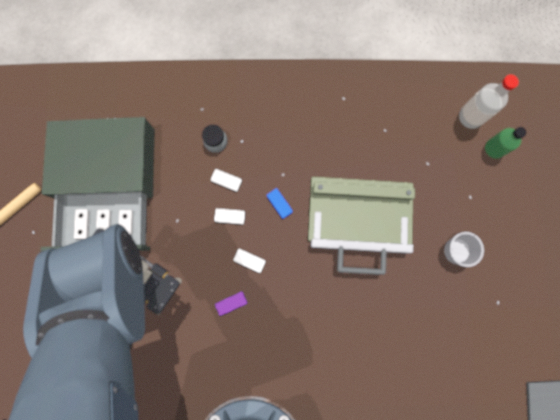

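All three drilled links lie in the drawer, at about (80,222), (103,222) and (125,222). The fixture is empty with its jaw out. The blanks are the pure white, bore-less bars at (226,180), (229,216) and (249,261). The coloured bars, blue at (279,203) and purple at (231,303), are the look-alikes. Next I pick the farthest blank.

Emit:
{"fn": "play_rows", "kwargs": {
  "increments": [0, 0, 0, 0, 0, 7.1, 0, 0, 0, 0, 0, 0, 7.1, 0, 0, 0, 0, 0, 0, 7.1, 0, 0, 0, 0, 0, 0, 7.1, 0, 0, 0, 0, 0, 0, 7.1, 0]
}}

```text
time_s: 26.92
ee_pos: [0.4207, 0.2089, 0.1349]
tool_rot: [0.57, 0.822, 0.0, 0.0]
contact_force: [0.1, -0.1, 0.3]
finger_gap: 0.499
```

Emit:
{"fn": "play_rows", "kwargs": {
  "increments": [0, 0, 0, 0, 0, 7.1, 0, 0, 0, 0, 0, 0, 7.1, 0, 0, 0, 0, 0, 0, 7.1, 0, 0, 0, 0, 0, 0, 7.1, 0, 0, 0, 0, 0, 0, 7.1, 0]
}}

```text
time_s: 27.33
ee_pos: [0.4207, 0.2089, 0.1349]
tool_rot: [0.793, 0.609, 0.0, 0.0]
contact_force: [-0.5, -1.1, -0.4]
finger_gap: 0.503
```

Emit:
{"fn": "play_rows", "kwargs": {
  "increments": [0, 0, 0, 0, 0, 7.1, 0, 0, 0, 0, 0, 0, 0, 0, 0, 0, 0, 0, 0, 0, 0, 0, 0, 0, 0, 0, 0, 0, 0, 0, 0, 0, 0, 0, 0]
}}

```text
time_s: 27.75
ee_pos: [0.4202, 0.2086, 0.1347]
tool_rot: [0.827, 0.561, 0.0, 0.0]
contact_force: [0.1, 0.3, -0.6]
finger_gap: 0.499
```

Run:
```python
from h import *
st(); go(646,62,5,67.7)
```

```text
t 27.75 p [420.2 208.6 134.7] x [0.369 0.929 0.   ] y [ 0.929 -0.369  0.   ] z [ 0.  0. -1.] F [ 0.1  0.3 -0.6] g 0.499 q [ 0.36  0.32  1.94 -0.    0.88  0.74]
rz 0.62 tool shift cm -4.99 26.45 12.97
```

Emit:
{"fn": "play_rows", "kwargs": {
  "increments": [-0.49, 2.645, 0, 0, 0, 0.6, 0, -0.49, 2.645, 0, 0, 0, 0, 0, -0.49, 2.645, 0, 0, 0, 0, 0, -0.49, 2.645, 0, 0, 0, 0, 0, -0.49, 2.645, 0, 0, 0, 0, 0]
}}

```text
time_s: 28.17
ee_pos: [0.5341, 0.1347, 0.1347]
tool_rot: [0.831, 0.557, 0.0, 0.0]
contact_force: [-0.4, 0.7, -0.9]
finger_gap: 0.507
```

Emit:
{"fn": "play_rows", "kwargs": {
  "increments": [-0.49, 2.645, 0, 0, 0, 0, 0, -0.49, 2.645, 0, 0, 0, 0, 0, -0.49, 2.645, 0, 0, 0, 0, 0, -0.49, 2.645, 0, 0, 0, 0, 0, -0.49, 2.645, 0, 0, 0, 0, 0]
}}

```text
time_s: 28.58
ee_pos: [0.6469, 0.0614, 0.1345]
tool_rot: [0.831, 0.557, -0.0, -0.0]
contact_force: [0.0, 0.0, -0.6]
finger_gap: 0.498
```

Emit:
{"fn": "play_rows", "kwargs": {
  "increments": [0, 0, 2.5, 0, 0, 0, 0, 0, 0, 2.5, 0, 0, 0, 0, 0, 0, 2.5, 0, 0, 0, 0, 0, 0, 0, 0, 0, 0, 0, 0, 0, 0, 0, 0, 0, 0]
}}

```text
time_s: 29.0
ee_pos: [0.6453, 0.0622, 0.059]
tool_rot: [0.831, 0.556, -0.001, -0.001]
contact_force: [0.8, 0.3, 0.1]
finger_gap: 0.5
```

Run:
```python
from h import *
st(); go(646,62,5,67.7)
a=snapshot('side'); cv2.imwrite('pics/s6.png',cv2.resize(a[180:340,120:330],(788,600),interpolation=cv2.INTER_CUBIC)[:,:,::-1])
```

```text
t 29.0 p [645.3  62.2  59. ] x [ 0.381  0.924 -0.001] y [ 0.924 -0.381 -0.002] z [-0.002 -0.    -1.   ] F [0.8 0.3 0.1] g 0.5 q [0.02 0.71 1.49 0.   0.94 0.42]
rz -0.11 tool shift cm 0.00 0.07 5.40
```

View pics/s6.png

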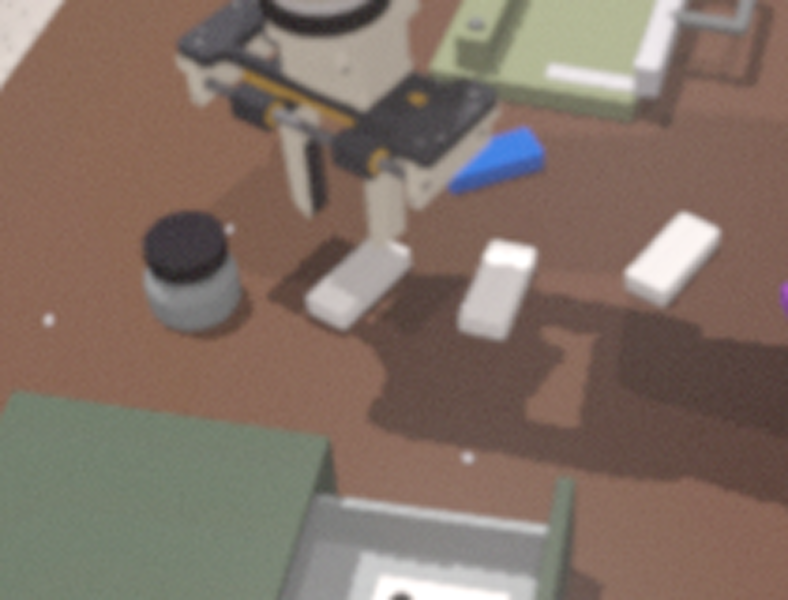

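The gripper is over the blank nearest the jar (crop (358,285)), with one finger on each side and the jar clear at (190,270). I go down and grip.

Emit:
{"fn": "play_rows", "kwargs": {
  "increments": [0, 0.05, 1.8, 0, 0, 0, 0, 0, 0, 1.8, 0, 0, 0, 0, 0, 0, 1.6, 0, 0, 0, 0, 0, 0, 0.1, 0, 0, 0, 0, 0, 0, 0, 0, 0, 0, -1]
}}

```text
time_s: 29.47
ee_pos: [0.6469, 0.0622, 0.0078]
tool_rot: [0.831, 0.556, 0.0, 0.0]
contact_force: [-0.0, -0.1, 0.1]
finger_gap: 0.471
```

Emit:
{"fn": "play_rows", "kwargs": {
  "increments": [0, 0, 0, 0, 0, 0, -1, 0, 0, 0, 0, 0, 0, -1, 0, 0, 0, 0, 0, 0, -1, 0, 0, 0, 0, 0, 0, -1, 0, 0, 0, 0, 0, 0, -1]
}}

```text
time_s: 29.88
ee_pos: [0.6472, 0.0622, 0.0084]
tool_rot: [0.831, 0.556, 0.001, 0.001]
contact_force: [-2.9, -0.1, 7.2]
finger_gap: 0.31
```

Emit:
{"fn": "play_rows", "kwargs": {
  "increments": [0, 0, -1.5, 0, 0, 0, -1, 0, 0, -2.7, 0, 0, 0, -1, 0, 0, -2.8, 0, 0, 0, -1, 0, 0, -2.8, 0, 0, 0, -1, 0, 0, -2.2, 0, 0, 0, -1]
}}

```text
time_s: 30.3
ee_pos: [0.6469, 0.062, 0.1304]
tool_rot: [0.831, 0.556, 0.001, 0.001]
contact_force: [0.7, -0.2, -0.5]
finger_gap: 0.314
```

Emit:
{"fn": "play_rows", "kwargs": {
  "increments": [0, 0, 0, 0, 0, 7.1, -1, 0, 0, 0, 0, 0, 7.1, -1, 0, 0, 0, 0, 0, 7.1, -1, 0, 0, 0, 0, 0, 7.1, -1, 0, 0, 0, 0, 0, 7.1, -1]
}}

```text
time_s: 30.72
ee_pos: [0.6465, 0.062, 0.1282]
tool_rot: [0.962, 0.273, 0.001, 0.0]
contact_force: [-0.1, -0.3, -1.4]
finger_gap: 0.319
```

Emit:
{"fn": "play_rows", "kwargs": {
  "increments": [0, 0, 0, 0, 0, 7.1, -1, 0, 0, 0, 0, 0, 7.1, -1, 0, 0, 0, 0, 0, 7.1, -1, 0, 0, 0, 0, 0, 7.1, -1, 0, 0, 0, 0, 0, 7.1, -1]
}}

```text
time_s: 31.13
ee_pos: [0.6465, 0.062, 0.1281]
tool_rot: [0.999, -0.034, 0.001, -0.0]
contact_force: [-1.9, -0.0, -0.1]
finger_gap: 0.316
```

Run:
```python
from h import *
st(); go(*fx(-6,-60),26,-3.6)
```

```text
t 31.13 p [646.5  62.  128.1] x [ 0.998 -0.067  0.001] y [-0.067 -0.998 -0.   ] z [ 0.001 -0.    -1.   ] F [-1.9 -0.  -0.1] g 0.316 q [ 0.02  0.62  1.45 -0.    1.06  1.66]
rz -0.25 tool shift cm -6.88 39.56 10.21
```

Emit:
{"fn": "play_rows", "kwargs": {
  "increments": [-0.459, 2.637, 0, 0, 0, -0.25, -1, -0.459, 2.637, 0, 0, 0, 0, -1, -0.459, 2.637, 0, 0, 0, 0, -1, -0.459, 2.637, 0, 0, 0, 0, -1, -0.459, 2.637, 0, 0, 0, 0, -1]
}}

```text
time_s: 31.55
ee_pos: [0.6156, -0.0695, 0.1281]
tool_rot: [1.0, -0.028, 0.001, 0.0]
contact_force: [0.3, -0.4, -1.1]
finger_gap: 0.318
```

Emit:
{"fn": "play_rows", "kwargs": {
  "increments": [-0.459, 2.637, 0, 0, 0, 0, -1, -0.459, 2.637, 0, 0, 0, 0, -1, -0.459, 2.637, 0, 0, 0, 0, -1, -0.459, 2.637, 0, 0, 0, 0, -1, -0.459, 2.637, 0, 0, 0, 0, -1]
}}

```text
time_s: 31.97
ee_pos: [0.5852, -0.1999, 0.1282]
tool_rot: [1.0, -0.028, 0.001, 0.0]
contact_force: [1.0, -0.2, -0.6]
finger_gap: 0.319
```

Emit:
{"fn": "play_rows", "kwargs": {
  "increments": [-0.459, 2.637, 0, 0, 0, 0, -1, -0.459, 2.637, 0, 0, 0, 0, -1, -0.459, 2.637, 0, 0, 0, 0, -1, -0.459, 2.637, 0, 0, 0, 0, -1, -0.459, 2.637, 0, 0, 0, 0, -1]
}}

```text
time_s: 32.38
ee_pos: [0.5547, -0.3303, 0.1282]
tool_rot: [1.0, -0.028, 0.001, 0.0]
contact_force: [0.9, 0.0, -0.6]
finger_gap: 0.319
```

Emit:
{"fn": "play_rows", "kwargs": {
  "increments": [0, 0, 0, 0, 0, 0, -1, 0, 0, 2, 0, 0, 0, -1, 0, 0, 2, 0, 0, 0, -1, 0, 0, 2, 0, 0, 0, -1, 0, 0, 0, 0, 0, 0, -1]
}}

```text
time_s: 32.8
ee_pos: [0.5536, -0.3276, 0.0641]
tool_rot: [1.0, -0.028, -0.002, -0.001]
contact_force: [-0.6, -0.0, -1.2]
finger_gap: 0.315
```

Run:
```python
from h import *
st(); go(*fx(-6,-60),28.5,-3.6)
```

```text
t 32.8 p [ 553.6 -327.6   64.1] x [ 0.998 -0.057 -0.004] y [-0.057 -0.998 -0.003] z [-0.004  0.003 -1.   ] F [-0.6 -0.  -1.2] g 0.315 q [-0.61  0.7   1.5   0.    0.95  1.02]
rz 0.36 tool shift cm -0.06 0.10 3.56
```

Emit:
{"fn": "play_rows", "kwargs": {
  "increments": [0, 0.05, 1.4, 0, 0, 0.3, -1, 0, 0, 1.4, 0, 0, 0, -1, 0, 0, 0.8, 0, 0, 0, -1, 0, 0, 0.1, 0, 0, 0, -1, 0, 0, 0, 0, 0, 0, -1]
}}

```text
time_s: 33.22
ee_pos: [0.555, -0.3293, 0.0294]
tool_rot: [1.0, -0.031, -0.0, -0.0]
contact_force: [0.8, 0.2, -1.3]
finger_gap: 0.317
```

Run:
```python
from h import *
st(); go(*fx(-6,-60),28.5,-3.6)
```

```text
t 33.22 p [ 555.  -329.3   29.4] x [ 0.998 -0.062 -0.   ] y [-0.062 -0.998 -0.   ] z [-0.  0. -1.] F [ 0.8  0.2 -1.3] g 0.317 q [-0.61  0.75  1.51 -0.    0.88  1.03]
rz 0.06 tool shift cm -0.21 -0.07 0.09
```

Emit:
{"fn": "play_rows", "kwargs": {
  "increments": [0, 0, 0.1, 0, 0, 0, -1, 0, 0, 0, 0, 0, 0, -1, 0, 0, 0, 0, 0, 0, -0.23, 0, 0, 0, 0, 0, 0, -0.23, 0, 0, 0, 0, 0, 0, -0.23]
}}

```text
time_s: 33.63
ee_pos: [0.5552, -0.3295, 0.029]
tool_rot: [1.0, -0.031, 0.0, 0.0]
contact_force: [0.1, -0.0, 0.4]
finger_gap: 0.382
```

Emit:
{"fn": "play_rows", "kwargs": {
  "increments": [0, 0, 0, 0, 0, 0, -0.23, 0, 0, -2.6, 0, 0, 0, -0.23, 0, 0, -2.6, 0, 0, 0, -0.23, 0, 0, -2.6, 0, 0, 0, -0.1, 0, 0, -2.6, 0, 0, 0, 0]
}}

```text
time_s: 34.05
ee_pos: [0.5549, -0.3294, 0.1339]
tool_rot: [1.0, -0.031, -0.0, -0.0]
contact_force: [0.1, 0.1, 0.4]
finger_gap: 0.47
```

Emit:
{"fn": "play_rows", "kwargs": {
  "increments": [0, 0, 0, 0, 0, -6.8, 0, 0, 0, 0, 0, 0, -6.8, 0, 0, 0, 0, 0, 0, -6.8, 0, 0, 0, 0, 0, 0, -6.8, 0, 0, 0, 0, 0, 0, -6.8, 0]
}}

```text
time_s: 34.47
ee_pos: [0.5551, -0.3295, 0.1328]
tool_rot: [0.964, 0.265, 0.0, 0.0]
contact_force: [-0.1, -0.7, -0.0]
finger_gap: 0.501
```

Emit:
{"fn": "play_rows", "kwargs": {
  "increments": [0, 0, 0, 0, 0, -6.8, 0, 0, 0, 0, 0, 0, -6.8, 0, 0, 0, 0, 0, 0, -6.8, 0, 0, 0, 0, 0, 0, -6.8, 0, 0, 0, 0, 0, 0, -6.8, 0]
}}

```text
time_s: 34.88
ee_pos: [0.555, -0.3294, 0.1327]
tool_rot: [0.844, 0.536, 0.0, 0.0]
contact_force: [-0.1, -0.7, 0.4]
finger_gap: 0.503
```

Emit:
{"fn": "play_rows", "kwargs": {
  "increments": [0, 0, 0, 0, 0, -6.8, 0, 0, 0, 0, 0, 0, -6.8, 0, 0, 0, 0, 0, 0, -6.8, 0, 0, 0, 0, 0, 0, 0, 0, 0, 0, 0, 0, 0, 0, 0]
}}

```text
time_s: 35.3
ee_pos: [0.555, -0.3294, 0.1327]
tool_rot: [0.739, 0.673, -0.0, 0.0]
contact_force: [-0.2, -0.6, -0.2]
finger_gap: 0.5
```

Run:
```python
from h import *
np.set_printoptions(suppress=True,precision=1,linewidth=150)
st(); print(whites('top',snapshot('top'),.015)); go(555.4,51.8,7,85)
```

```text
t 35.3 p [ 555.  -329.4  132.7] x [ 0.1  1.  -0. ] y [ 1.  -0.1  0. ] z [ 0. -0. -1.] F [-0.2 -0.6 -0.2] g 0.5 q [-0.6  0.6  1.5 -0.   1.1 -0.5]
[[  94.2  260.5  248.   450.8  377.8  104.5   33.9  -86.8]
 [ 249.   260.2  439.   446.7    1.4   76.    36.2   65.2]
 [ 473.6  257.2  213.5  456.4 -545.8   83.6   36.   -39.5]
 [ 229.1  215.7  411.   554.1   50.8   75.1   36.4   85.1]
 [ 349.1  185.9  954.   626.2 -247.8  195.3   37.8   86.5]
 [ 484.3  104.2 1089.5  844.7 -602.3  139.2   73.8  -49.9]]
rz -0.39 tool shift cm 37.98 -3.29 12.57
```

Emit:
{"fn": "play_rows", "kwargs": {
  "increments": [2.713, -0.235, 0, 0, 0, -0.39, 0, 2.713, -0.235, 0, 0, 0, 0, 0, 2.713, -0.235, 0, 0, 0, 0, 0, 2.713, -0.235, 0, 0, 0, 0, 0, 2.713, -0.235, 0, 0, 0, 0, 0]
}}

```text
time_s: 35.77
ee_pos: [0.5546, -0.1921, 0.1327]
tool_rot: [0.737, 0.676, 0.0, 0.0]
contact_force: [0.2, 0.0, 0.2]
finger_gap: 0.5
```

Emit:
{"fn": "play_rows", "kwargs": {
  "increments": [2.713, -0.235, 0, 0, 0, 0, 0, 2.713, -0.235, 0, 0, 0, 0, 0, 2.713, -0.235, 0, 0, 0, 0, 0, 2.713, -0.235, 0, 0, 0, 0, 0, 2.713, -0.235, 0, 0, 0, 0, 0]
}}

```text
time_s: 36.18
ee_pos: [0.5542, -0.0558, 0.1328]
tool_rot: [0.737, 0.676, 0.0, 0.0]
contact_force: [2.0, 0.5, -0.3]
finger_gap: 0.497
```

Emit:
{"fn": "play_rows", "kwargs": {
  "increments": [2.713, -0.235, 0, 0, 0, 0, 0, 2.713, -0.235, 0, 0, 0, 0, 0, 2.713, -0.235, 0, 0, 0, 0, 0, 2.713, -0.235, 0, 0, 0, 0, 0, 0, 0, 0, 0, 0, 0, 0]
}}

```text
time_s: 36.6
ee_pos: [0.5537, 0.0554, 0.1328]
tool_rot: [0.736, 0.677, 0.0, -0.0]
contact_force: [0.2, -0.3, -0.1]
finger_gap: 0.502
```

Emit:
{"fn": "play_rows", "kwargs": {
  "increments": [0, 0, 2.5, 0, 0, 0, 0, 0, 0, 2.5, 0, 0, 0, 0, 0, 0, 2.5, 0, 0, 0, 0, 0, 0, 0, 0, 0, 0, 0, 0, 0, 0, 0, 0, 0, 0]
}}

```text
time_s: 37.02
ee_pos: [0.5535, 0.0514, 0.0573]
tool_rot: [0.737, 0.676, -0.001, -0.001]
contact_force: [-0.2, 0.7, 0.5]
finger_gap: 0.5
```

Run:
```python
from h import *
st(); go(555.4,51.8,7,85)
```

```text
t 37.02 p [553.5  51.4  57.3] x [ 0.085  0.996 -0.   ] y [ 0.996 -0.085 -0.002] z [-0.002 -0.    -1.   ] F [-0.2  0.7  0.5] g 0.5 q [ 0.01  0.58  1.76 -0.    0.81  0.09]
rz 0.12 tool shift cm 0.06 0.19 5.03
```

Emit:
{"fn": "play_rows", "kwargs": {
  "increments": [0, 0.1, 1.8, 0, 0, 0, 0, 0, 0, 1.8, 0, 0, 0, 0, 0, 0, 1.5, 0, 0, 0, 0, 0, 0, 0.1, 0, 0, 0, 0, 0, 0, 0, 0, 0, 0, -1]
}}

```text
time_s: 37.43
ee_pos: [0.5555, 0.0515, 0.0067]
tool_rot: [0.736, 0.677, 0.0, 0.0]
contact_force: [-0.0, 0.8, 0.3]
finger_gap: 0.461
```

Emit:
{"fn": "play_rows", "kwargs": {
  "increments": [0, 0, 0, 0, 0, 0, -1, 0, 0, 0, 0, 0, 0, -1, 0, 0, 0, 0, 0, 0, -1, 0, 0, 0, 0, 0, 0, -1, 0, 0, 0, 0, 0, 0, -1]
}}

```text
time_s: 37.85
ee_pos: [0.5557, 0.0517, 0.0071]
tool_rot: [0.736, 0.677, 0.001, 0.001]
contact_force: [-2.9, -1.1, 7.2]
finger_gap: 0.319
```

Emit:
{"fn": "play_rows", "kwargs": {
  "increments": [0, 0, -1.5, 0, 0, 0, -1, 0, 0, -2.7, 0, 0, 0, -1, 0, 0, -2.8, 0, 0, 0, -1, 0, 0, -2.8, 0, 0, 0, -1, 0, 0, -2.2, 0, 0, 0, -1]
}}

```text
time_s: 38.27
ee_pos: [0.5554, 0.0517, 0.1285]
tool_rot: [0.736, 0.677, 0.001, 0.001]
contact_force: [0.2, -0.2, -1.3]
finger_gap: 0.316
```

Emit:
{"fn": "play_rows", "kwargs": {
  "increments": [0, 0, 0, 0, 0, 6.8, -1, 0, 0, 0, 0, 0, 6.8, -1, 0, 0, 0, 0, 0, 6.8, -1, 0, 0, 0, 0, 0, 6.8, -1, 0, 0, 0, 0, 0, 6.8, -1]
}}

```text
time_s: 38.68
ee_pos: [0.5551, 0.0517, 0.1264]
tool_rot: [0.903, 0.43, 0.0, 0.0]
contact_force: [0.2, -0.6, -0.7]
finger_gap: 0.316
```

Emit:
{"fn": "play_rows", "kwargs": {
  "increments": [0, 0, 0, 0, 0, 6.8, -1, 0, 0, 0, 0, 0, 6.8, -1, 0, 0, 0, 0, 0, 6.8, -1, 0, 0, 0, 0, 0, 6.8, -1, 0, 0, 0, 0, 0, 6.8, -1]
}}

```text
time_s: 39.1
ee_pos: [0.5551, 0.0517, 0.1263]
tool_rot: [0.989, 0.147, 0.0, 0.0]
contact_force: [0.6, 1.0, -0.9]
finger_gap: 0.317
```

Emit:
{"fn": "play_rows", "kwargs": {
  "increments": [0, 0, 0, 0, 0, 6.8, -1, 0, 0, 0, 0, 0, 6.8, -1, 0, 0, 0, 0, 0, 6.8, -1, 0, 0, 0, 0, 0, 0, -1, 0, 0, 0, 0, 0, 0, -1]
}}

```text
time_s: 39.52
ee_pos: [0.555, 0.0517, 0.1261]
tool_rot: [1.0, -0.026, 0.0, -0.0]
contact_force: [0.0, 0.1, -0.6]
finger_gap: 0.318
```

Run:
```python
from h import *
st(); go(*fx(-6,0),28,-3.6)
```

```text
t 39.52 p [555.   51.7 126.1] x [ 0.999 -0.051  0.001] y [-0.051 -0.999 -0.   ] z [ 0.001 -0.    -1.   ] F [ 0.   0.1 -0.6] g 0.318 q [ 0.01  0.48  1.72 -0.    0.95  1.63]
rz 0.65 tool shift cm 2.18 31.96 9.81
```

Emit:
{"fn": "play_rows", "kwargs": {
  "increments": [0.17, 2.663, 0, 0, 0, 0.65, -1, 0.17, 2.663, 0, 0, 0, 0, -1, 0.17, 2.663, 0, 0, 0, 0, -1, 0.17, 2.663, 0, 0, 0, 0, -1, 0.17, 2.663, 0, 0, 0, 0, -1]
}}

```text
time_s: 39.93
ee_pos: [0.5548, -0.0829, 0.126]
tool_rot: [1.0, -0.031, 0.0, 0.0]
contact_force: [0.2, 0.3, -1.7]
finger_gap: 0.315
```

Emit:
{"fn": "play_rows", "kwargs": {
  "increments": [0.17, 2.663, 0, 0, 0, 0, -1, 0.17, 2.663, 0, 0, 0, 0, -1, 0.17, 2.663, 0, 0, 0, 0, -1, 0.17, 2.663, 0, 0, 0, 0, -1, 0.17, 2.663, 0, 0, 0, 0, -1]
}}

```text
time_s: 40.35
ee_pos: [0.5544, -0.2165, 0.126]
tool_rot: [1.0, -0.031, 0.0, 0.0]
contact_force: [0.3, 0.5, -1.6]
finger_gap: 0.319
```

Emit:
{"fn": "play_rows", "kwargs": {
  "increments": [0.17, 2.663, 0, 0, 0, 0, -1, 0.17, 2.663, 0, 0, 0, 0, -1, 0, 0, 2, 0, 0, 0, -1, 0, 0, 2, 0, 0, 0, -1, 0, 0, 2, 0, 0, 0, -1]
}}

```text
time_s: 40.77
ee_pos: [0.5543, -0.2692, 0.0653]
tool_rot: [1.0, -0.031, 0.0, 0.0]
contact_force: [0.1, 0.3, -0.9]
finger_gap: 0.315
```

Emit:
{"fn": "play_rows", "kwargs": {
  "increments": [0, 0, 1.5, 0, 0, 0, -1, 0, 0, 1.3, 0, 0, 0, -1, 0, 0, 0.6, 0, 0, 0, -1, 0, 0, 0, 0, 0, 0, -1, 0, 0, 0, 0, 0, 0, -1]
}}

```text
time_s: 41.18
ee_pos: [0.5547, -0.2686, 0.0321]
tool_rot: [0.999, -0.033, 0.0, 0.0]
contact_force: [0.5, 0.1, -0.7]
finger_gap: 0.318
```

Run:
```python
from h import *
st(); go(*fx(-6,0),27.5,-3.6)
```

```text
t 41.18 p [ 554.7 -268.6   32.1] x [ 0.998 -0.065  0.   ] y [-0.065 -0.998  0.   ] z [ 0. -0. -1.] F [ 0.5  0.1 -0.7] g 0.318 q [-0.53  0.7   1.6   0.    0.84  1.11]
rz -0.15 tool shift cm 0.20 -0.01 0.46
```

Emit:
{"fn": "play_rows", "kwargs": {
  "increments": [0.2, 0, 0.3, 0, 0, 0, -1, 0, 0, 0.15, 0, 0, 0, -1, 0, 0, 0, 0, 0, 0, -1, 0, 0, 0, 0, 0, 0, -0.23, 0, 0, 0, 0, 0, 0, -0.23]
}}

```text
time_s: 41.6
ee_pos: [0.5565, -0.2687, 0.0275]
tool_rot: [0.999, -0.033, 0.0, 0.0]
contact_force: [0.7, -0.4, 0.4]
finger_gap: 0.376
```

Emit:
{"fn": "play_rows", "kwargs": {
  "increments": [0, 0, 0, 0, 0, 0, -0.23, 0, 0, 0, 0, 0, 0, -0.23, 0, 0, -2.6, 0, 0, 0, -0.23, 0, 0, -2.6, 0, 0, 0, -0.23, 0, 0, -2.6, 0, 0, 0, -0.1]
}}

```text
time_s: 42.02
ee_pos: [0.5561, -0.2685, 0.106]
tool_rot: [0.999, -0.033, -0.0, -0.0]
contact_force: [0.2, 0.5, 0.0]
finger_gap: 0.42
```

Emit:
{"fn": "play_rows", "kwargs": {
  "increments": [0, 0, -2.6, 0, 0, 0, 0, 0, 0, 0, 0, 0, -6.86, 0, 0, 0, 0, 0, 0, -6.86, 0, 0, 0, 0, 0, 0, -6.86, 0, 0, 0, 0, 0, 0, -6.86, 0]
}}

```text
time_s: 42.43
ee_pos: [0.5564, -0.2686, 0.1314]
tool_rot: [0.978, 0.208, 0.0, 0.0]
contact_force: [0.3, 0.1, -0.4]
finger_gap: 0.505
```

Emit:
{"fn": "play_rows", "kwargs": {
  "increments": [0, 0, 0, 0, 0, -6.86, 0, 0, 0, 0, 0, 0, -6.86, 0, 0, 0, 0, 0, 0, -6.86, 0, 0, 0, 0, 0, 0, -6.86, 0, 0, 0, 0, 0, 0, -6.86, 0]
}}

```text
time_s: 42.85
ee_pos: [0.5563, -0.2686, 0.1312]
tool_rot: [0.873, 0.487, 0.0, 0.0]
contact_force: [-0.4, 0.1, -0.6]
finger_gap: 0.501
```

Emit:
{"fn": "play_rows", "kwargs": {
  "increments": [0, 0, 0, 0, 0, -6.86, 0, 0, 0, 0, 0, 0, 0, 0, 0, 0, 0, 0, 0, 0, 0, 0, 0, 0, 0, 0, 0, 0, 0, 0, 0, 0, 0, 0, 0]
}}

```text
time_s: 43.27
ee_pos: [0.5564, -0.2686, 0.1312]
tool_rot: [0.845, 0.535, 0.0, 0.0]
contact_force: [-0.0, 0.7, -0.8]
finger_gap: 0.5
```

Run:
```python
from h import *
np.set_printoptions(suppress=True,precision=1,linewidth=150)
st(); print(whites('top',snapshot('top'),.015)); go(447.4,2.2,7,64.8)
```

```text
t 43.27 p [ 556.4 -268.6  131.2] x [0.4 0.9 0. ] y [ 0.9 -0.4  0. ] z [ 0. -0. -1.] F [-0.   0.7 -0.8] g 0.5 q [-0.5  0.6  1.6  0.   1.  -0.1]
[[  94.6  260.4  251.   450.8  375.4  104.7   34.1  -86.8]
 [ 249.   260.2  440.5  446.7    1.3   76.1   36.2   65.2]
 [ 466.5  248.9  953.   471.5 -525.5   86.9   86.4   60.1]
 [ 323.3  218.  1090.5  537.7 -186.6  120.1   86.3   -4.2]
 [ 333.   185.1  546.5  628.9 -205.9  110.9   38.    87. ]
 [ 484.3  104.2 1092.5  845.2 -602.2  139.2   73.5  -50.8]]
rz -0.14 tool shift cm 19.87 -21.39 12.42
```

Emit:
{"fn": "play_rows", "kwargs": {
  "increments": [1.987, -2.139, 0, 0, 0, 0, 0, 1.987, -2.139, 0, 0, 0, 0, 0, 1.987, -2.139, 0, 0, 0, 0, 0, 1.987, -2.139, 0, 0, 0, 0, 0, 1.987, -2.139, 0, 0, 0, 0, 0]
}}

```text
time_s: 43.73
ee_pos: [0.5012, -0.1321, 0.1312]
tool_rot: [0.845, 0.535, 0.0, 0.0]
contact_force: [-0.2, 0.9, 0.3]
finger_gap: 0.503
```

Emit:
{"fn": "play_rows", "kwargs": {
  "increments": [1.987, -2.139, 0, 0, 0, 0, 0, 1.987, -2.139, 0, 0, 0, 0, 0, 1.987, -2.139, 0, 0, 0, 0, 0, 1.987, -2.139, 0, 0, 0, 0, 0, 1.987, -2.139, 0, 0, 0, 0, 0]
}}

```text
time_s: 44.15
ee_pos: [0.4468, 0.0034, 0.1313]
tool_rot: [0.845, 0.535, 0.0, 0.0]
contact_force: [1.3, 0.6, 0.2]
finger_gap: 0.501
```

Emit:
{"fn": "play_rows", "kwargs": {
  "increments": [0, 0, 2.5, 0, 0, 0, 0, 0, 0, 2.5, 0, 0, 0, 0, 0, 0, 2.5, 0, 0, 0, 0, 0, 0, 0, 0, 0, 0, 0, 0, 0, 0, 0, 0, 0, 0]
}}

```text
time_s: 44.57
ee_pos: [0.447, 0.0023, 0.0559]
tool_rot: [0.845, 0.535, -0.001, -0.001]
contact_force: [1.2, -0.3, 0.3]
finger_gap: 0.497
```

Run:
```python
from h import *
st(); go(447.4,2.2,7,64.8)
```

```text
t 44.57 p [447.    2.3  55.9] x [ 0.427  0.904 -0.001] y [ 0.904 -0.427 -0.002] z [-0.002  0.    -1.   ] F [ 1.2 -0.3  0.3] g 0.497 q [-0.1   0.43  2.04 -0.    0.68  0.34]
rz -0.07 tool shift cm 0.01 0.04 4.89
```

Emit:
{"fn": "play_rows", "kwargs": {
  "increments": [0, 0, 1.8, 0, 0, 0, 0, 0, 0, 1.8, 0, 0, 0, 0, 0, 0, 1.4, 0, 0, 0, 0, 0, 0, 0, 0, 0, 0, 0, 0, 0, 0, 0, 0, 0, -1]
}}

```text
time_s: 44.98
ee_pos: [0.4481, 0.0021, 0.0072]
tool_rot: [0.845, 0.536, 0.0, 0.0]
contact_force: [0.2, -0.4, -0.1]
finger_gap: 0.462
```

Emit:
{"fn": "play_rows", "kwargs": {
  "increments": [0, 0, 0, 0, 0, 0, -1, 0, 0, 0, 0, 0, 0, -1, 0, 0, 0, 0, 0, 0, -1, 0, 0, 0, 0, 0, 0, -1, 0, 0, 0, 0, 0, 0, -1]
}}

```text
time_s: 45.4
ee_pos: [0.4481, 0.0022, 0.0073]
tool_rot: [0.844, 0.536, 0.001, 0.0]
contact_force: [-2.9, 0.2, 10.1]
finger_gap: 0.318
```

Emit:
{"fn": "play_rows", "kwargs": {
  "increments": [0, 0, -1.5, 0, 0, 0, -1, 0, 0, -2.7, 0, 0, 0, -1, 0, 0, -2.8, 0, 0, 0, -1, 0, 0, -2.8, 0, 0, 0, -1, 0, 0, -2.2, 0, 0, 0, -1]
}}

```text
time_s: 45.82
ee_pos: [0.4478, 0.0022, 0.1288]
tool_rot: [0.844, 0.536, 0.001, 0.001]
contact_force: [0.4, -0.6, -1.1]
finger_gap: 0.321
```

Emit:
{"fn": "play_rows", "kwargs": {
  "increments": [0, 0, 0, 0, 0, 6.84, -1, 0, 0, 0, 0, 0, 6.84, -1, 0, 0, 0, 0, 0, 6.84, -1, 0, 0, 0, 0, 0, 6.84, -1, 0, 0, 0, 0, 0, 6.84, -1]
}}

```text
time_s: 46.23
ee_pos: [0.4476, 0.0023, 0.1268]
tool_rot: [0.965, 0.261, 0.0, 0.0]
contact_force: [0.5, 0.7, -0.9]
finger_gap: 0.316
```

Emit:
{"fn": "play_rows", "kwargs": {
  "increments": [0, 0, 0, 0, 0, 6.84, -1, 0, 0, 0, 0, 0, 6.84, -1, 0, 0, 0, 0, 0, 6.84, -1, 0, 0, 0, 0, 0, 6.84, -1, 0, 0, 0, 0, 0, 6.84, -1]
}}

```text
time_s: 46.65
ee_pos: [0.4475, 0.0022, 0.1268]
tool_rot: [0.999, -0.034, 0.0, 0.0]
contact_force: [-0.8, 0.3, -0.3]
finger_gap: 0.313
```

Run:
```python
from h import *
st(); go(*fx(-6,60),28,-3.6)
```

```text
t 46.65 p [447.5   2.2 126.8] x [ 0.998 -0.069  0.001] y [-0.069 -0.998  0.   ] z [ 0.001 -0.    -1.   ] F [-0.8  0.3 -0.3] g 0.313 q [-0.1   0.3   1.99 -0.    0.85  1.54]
rz -0.35 tool shift cm 12.60 20.35 9.88
```

Emit:
{"fn": "play_rows", "kwargs": {
  "increments": [1.575, 2.544, 0, 0, 0, -0.3, -1, 1.575, 2.544, 0, 0, 0, 0, -1, 1.575, 2.544, 0, 0, 0, 0, -1, 1.575, 2.544, 0, 0, 0, 0, -1, 1.575, 2.544, 0, 0, 0, 0, -1]
}}

```text
time_s: 47.07
ee_pos: [0.5192, -0.1308, 0.1269]
tool_rot: [1.0, -0.029, 0.0, 0.0]
contact_force: [-1.0, 0.7, -0.7]
finger_gap: 0.313
```

Emit:
{"fn": "play_rows", "kwargs": {
  "increments": [1.575, 2.544, 0, 0, 0, 0, -1, 1.575, 2.544, 0, 0, 0, 0, -1, 1.575, 2.544, 0, 0, 0, 0, -1, 0, 0, 2, 0, 0, 0, -1, 0, 0, 2, 0, 0, 0, -1]
}}

```text
time_s: 47.48
ee_pos: [0.5624, -0.2101, 0.0869]
tool_rot: [1.0, -0.03, 0.002, 0.001]
contact_force: [0.3, 0.3, -1.3]
finger_gap: 0.322
```

Emit:
{"fn": "play_rows", "kwargs": {
  "increments": [0, 0, 2, 0, 0, 0, -1, 0, 0, 1.5, 0, 0, 0, -1, 0, 0, 1.3, 0, 0, 0, -1, 0, 0, 0.6, 0, 0, 0, -1, 0, 0, 0, 0, 0, 0, -1]
}}

```text
time_s: 47.9
ee_pos: [0.5609, -0.208, 0.0314]
tool_rot: [1.0, -0.029, -0.001, -0.0]
contact_force: [-1.0, 0.2, -0.9]
finger_gap: 0.315
```

Run:
```python
from h import *
st(); go(*fx(-6,60),27.5,-3.6)
```

```text
t 47.9 p [ 560.9 -208.    31.4] x [ 0.998 -0.058 -0.001] y [-0.058 -0.998 -0.001] z [-0.001  0.001 -1.   ] F [-1.   0.2 -0.9] g 0.315 q [-0.43  0.68  1.65  0.    0.82  1.2 ]
rz 0.29 tool shift cm -0.04 0.08 0.39
```

Emit:
{"fn": "play_rows", "kwargs": {
  "increments": [0, 0, 0.3, 0, 0, 0.3, -1, 0, 0, 0.1, 0, 0, 0, -1, 0, 0, 0, 0, 0, 0, -1, 0, 0, 0, 0, 0, 0, -0.23, 0, 0, 0, 0, 0, 0, -0.23]
}}

```text
time_s: 48.32
ee_pos: [0.5617, -0.2084, 0.0287]
tool_rot: [1.0, -0.031, 0.0, 0.0]
contact_force: [0.5, -0.9, -0.6]
finger_gap: 0.379
```

Emit:
{"fn": "play_rows", "kwargs": {
  "increments": [0, 0, 0, 0, 0, 0, -0.23, 0, 0, 0, 0, 0, 0, -0.23, 0, 0, -2.6, 0, 0, 0, -0.23, 0, 0, -2.6, 0, 0, 0, -0.23, 0, 0, -2.6, 0, 0, 0, -0.23]
}}

```text
time_s: 48.73
ee_pos: [0.5611, -0.2082, 0.107]
tool_rot: [1.0, -0.032, -0.0, -0.0]
contact_force: [-0.0, -0.4, 0.8]
finger_gap: 0.384
```

Emit:
{"fn": "play_rows", "kwargs": {
  "increments": [-3, 0, -0.5, 0, 0, 0, -1, -3.5, 0, 0, 0, 0, 0, -1, -3.5, 2, 0, 0, 0, 0, -1, -3.5, 2, 0, 0, 0, 0, -1, -3, 2, 0, 0, 0, 0, -1]
}}

```text
time_s: 49.15
ee_pos: [0.3909, -0.2577, 0.1113]
tool_rot: [1.0, -0.031, -0.0, 0.0]
contact_force: [0.7, -0.3, 0.0]
finger_gap: 0.078
```

Run:
```python
from h import *
st(); go(*fx(-178,0),30,-3.6)
a=snapshot('top')[150:300,270:450]; b=snapshot('side')[120:230,210:330]
cv2.imwrite('pics/c7.png',np.hstack([cv2.resize(a,(432,360),interpolation=cv2.INTER_CUBIC),cv2.resize(b,(360,360),interpolation=cv2.INTER_CUBIC)])[:,:,::-1])
```

```text
t 49.15 p [ 390.9 -257.7  111.3] x [ 0.998 -0.062 -0.   ] y [-0.062 -0.998  0.   ] z [-0. -0. -1.] F [ 0.7 -0.3  0. ] g 0.078 q [-0.68  0.36  1.96 -0.    0.83  0.95]
rz 0.05 tool shift cm -0.59 0.05 8.13
```

View pics/c7.png

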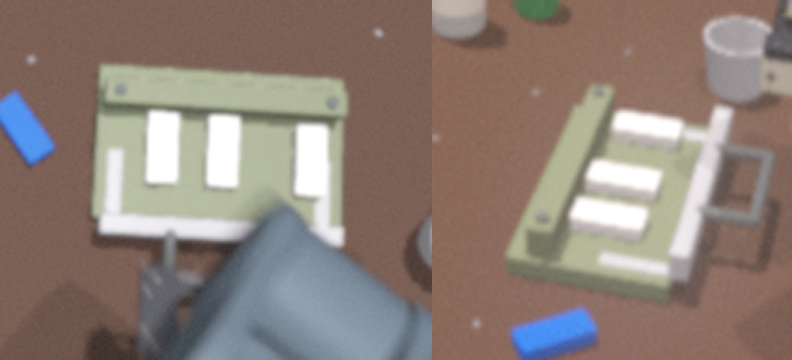

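The fixture is ready with the jaw out, but the right-hand blank (crop (311,160)) is not where I laid it. It sits about 27 mm further right, partly over the white guide strip, so this is the announced knock. I'll measure it and put it back.

Run:
```python
from h import *
np.set_printoptions(suppress=True,precision=1,linewidth=150)
im=snapshot('top')
for lo in(200,215,230,240):
    w=whites('top',im,.035,lo)
    for r in w:
        if 300<r[0]<420 and 150<r[1]<245:
            q=np.array([r[3],r[4]])-F0; print(lo,r,'fix',q@EX,q@EY)
cv2.imwrite('pics/c8.png',cv2.resize(im[185:245,370:430],(600,600),interpolation=cv2.INTER_CUBIC)[:,:,::-1])
```

```text
200 [ 334.3  237.8  589.5  516.4 -225.2  151.6   83.8   86.6] fix -48.95614004258182 40.85097369041062
200 [ 401.2  223.3  519.   524.3 -360.2  120.4   40.     5.5] fix -32.60604436811302 -93.41686797963628
200 [ 362.9  212.6  378.   558.3 -270.5   70.7   33.6   -2. ] fix -4.342771961046009 -1.7693403591628618
200 [ 337.6  211.1  376.   562.2 -209.8   72.1   33.7   -4. ] fix -4.24352654645103 59.042879716953166
215 [ 334.   238.2  455.   513.3 -225.2  148.5   79.6   84.1] fix -52.031841862293646 40.654485586977785
215 [ 401.1  222.3  454.   524.4 -359.8  119.5   38.5    4.3] fix -32.56856664834829 -93.06870442187501
215 [ 362.6  212.6  347.5  558.3 -269.3   70.3   31.2   -2. ] fix -4.344313868517516 -0.5987924063980281
215 [ 337.5  211.   352.   562.  -209.6   68.1   31.1   -1.4] fix -4.420968261615379 59.25524060126153
230 [ 331.5  238.2  305.5  516.2 -215.4  127.7   76.6   87.1] fix -49.799908268681534 50.525747942555824
230 [ 400.5  220.5  376.   525.3 -359.1  117.3   37.5    5.3] fix -31.693523028854724 -92.31286664973887
230 [ 362.7  212.4  312.5  558.2 -270.5   69.8   28.9   -2. ] fix -4.398648839011714 -1.7336855231074968
230 [ 337.4  211.2  316.5  561.9 -209.5   68.9   29.4   -4.1] fix -4.583626315329543 59.34537903536804
240 [ 399.6  216.6  301.   547.6 -359.1   67.6   28.9   -2.5] fix -9.402020975271471 -90.87160083921377
240 [ 362.8  212.6  291.   558.2 -270.    66.9   28.3   -5.1] fix -4.415870312892539 -1.2606889865303808
240 [ 337.5  211.2  297.5  561.9 -208.5   67.7   28.5   -1.4] fix -4.55012941080556 60.33032187921301
```

View pics/c8.png

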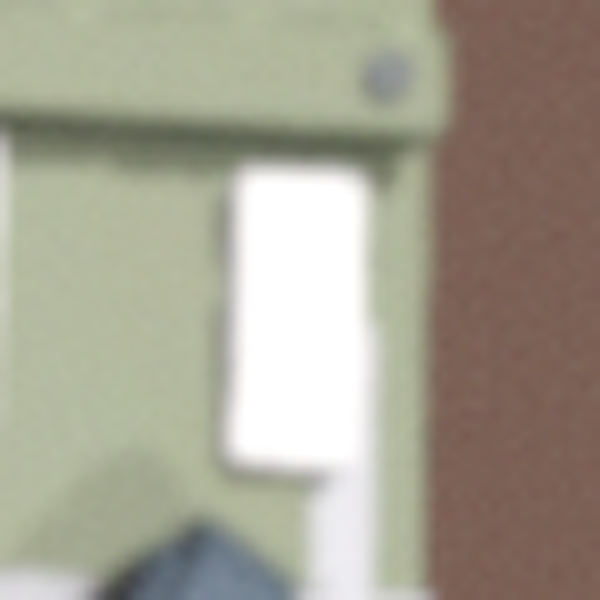

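The blank is loose at about fixture (-9,-91), square but lying over the strip. I'll regrip it and move it to y=-60.

Run:
```python
from h import *
st(); go(*fx(-9,-91),28,-3.6)
```

```text
t 49.3 p [ 391.7 -258.7  111.5] x [ 0.998 -0.066  0.   ] y [-0.066 -0.998  0.   ] z [ 0. -0. -1.] F [ 0.  -0.2  0.9] g 0.007 q [-0.68  0.36  1.95 -0.    0.83  0.95]
rz -0.19 tool shift cm 16.24 9.05 8.35
```

Emit:
{"fn": "play_rows", "kwargs": {
  "increments": [3.25, 1.81, 0, 0, 0, 0, -0.1, 3.25, 1.81, 0, 0, 0, 0, -0.1, 3.25, 1.81, 0, 0, 0, 0, -0.1, 3.25, 1.81, 0, 0, 0, 0, -0.1, 3.25, 1.81, 0, 0, 0, 0, -0.1]
}}

```text
time_s: 49.72
ee_pos: [0.552, -0.3583, 0.1111]
tool_rot: [1.0, -0.031, 0.0, 0.0]
contact_force: [1.2, 0.7, -0.3]
finger_gap: 0.317
```

Emit:
{"fn": "play_rows", "kwargs": {
  "increments": [0, 0, 0, 0, 0, 0, -0.1, 0, 0, 2, 0, 0, 0, -0.1, 0, 0, 2, 0, 0, 0, -0.1, 0, 0, 0, 0, 0, 0, -0.1, 0, 0, 0, 0, 0, 0, -0.1]
}}

```text
time_s: 50.13
ee_pos: [0.5496, -0.3573, 0.0705]
tool_rot: [1.0, -0.031, -0.001, -0.001]
contact_force: [0.3, -0.7, 0.9]
finger_gap: 0.447
```

Run:
```python
from h import *
st(); go(*fx(-9,-91),28,-3.6)
```

```text
t 50.13 p [ 549.6 -357.3   70.5] x [ 0.998 -0.062 -0.001] y [-0.062 -0.998 -0.001] z [-0.001  0.001 -1.   ] F [ 0.3 -0.7  0.9] g 0.447 q [-0.65  0.71  1.47  0.    0.97  0.99]
rz 0.04 tool shift cm -0.15 0.20 4.25
```

Emit:
{"fn": "play_rows", "kwargs": {
  "increments": [-0.1, 0.2, 1.5, 0, 0, 0, -0.1, 0, 0, 1.5, 0, 0, 0, -0.1, 0, 0, 1, 0, 0, 0, -0.1, 0, 0, 0.1, 0, 0, 0, -0.1, 0, 0, 0, 0, 0, 0, -1]
}}

```text
time_s: 50.55
ee_pos: [0.5486, -0.3602, 0.0306]
tool_rot: [1.0, -0.031, 0.0, 0.0]
contact_force: [0.3, -0.5, 0.0]
finger_gap: 0.414
```

Emit:
{"fn": "play_rows", "kwargs": {
  "increments": [0, 0, 0, 0, 0, 0, -1, 0, 0, 0, 0, 0, 0, -1, 0, 0, 0, 0, 0, 0, -1, 0, 0, 0, 0, 0, 0, -1, 0, 0, 0, 0, 0, 0, -1]
}}

```text
time_s: 50.97
ee_pos: [0.5488, -0.3605, 0.0312]
tool_rot: [1.0, -0.031, 0.001, 0.0]
contact_force: [0.4, 2.6, 5.7]
finger_gap: 0.31
```

Emit:
{"fn": "play_rows", "kwargs": {
  "increments": [0, 0, -1, 0, 0, 0, -1, 0, 0, -1, 0, 0, 0, -1, 0, -1, 0, 0, 0, 0, -1, 0.3, -1.1, 0, 0, 0, 0, -1, 0, -1, 0, 0, 0, 0, -1]
}}

```text
time_s: 51.38
ee_pos: [0.5535, -0.3281, 0.0502]
tool_rot: [1.0, -0.032, 0.0, -0.0]
contact_force: [-0.5, 1.0, -1.1]
finger_gap: 0.313
```

Run:
```python
from h import *
st(); go(*fx(-5,-60),28.5,-3.6)
```

```text
t 51.38 p [ 553.5 -328.1   50.2] x [ 0.998 -0.063  0.   ] y [-0.063 -0.998 -0.   ] z [ 0.  0. -1.] F [-0.5  1.  -1.1] g 0.313 q [-0.61  0.71  1.51  0.    0.92  1.03]
rz -0.01 tool shift cm 0.04 0.04 2.17
```

Emit:
{"fn": "play_rows", "kwargs": {
  "increments": [0, 0, 1, 0, 0, 0, -1, 0, 0, 0.8, 0, 0, 0, -1, 0, 0, 0, 0, 0, 0, -1, 0, 0, 0, 0, 0, 0, -1, 0, 0, 0, 0, 0, 0, -1]
}}

```text
time_s: 51.8
ee_pos: [0.553, -0.3298, 0.0317]
tool_rot: [0.999, -0.032, -0.0, -0.0]
contact_force: [0.1, 0.9, -1.0]
finger_gap: 0.316
```

Emit:
{"fn": "play_rows", "kwargs": {
  "increments": [0, 0, 0.1, 0, 0, 0, -1, 0, 0, 0.1, 0, 0, 0, -1, 0, 0, 0, 0, 0, 0, -1, 0, 0, 0, 0, 0, 0, -1, 0, 0, 0, 0, 0, 0, -1]
}}

```text
time_s: 52.22
ee_pos: [0.5532, -0.3296, 0.0302]
tool_rot: [1.0, -0.032, 0.0, 0.0]
contact_force: [-0.2, 0.4, -0.8]
finger_gap: 0.314
```

Emit:
{"fn": "play_rows", "kwargs": {
  "increments": [0, 0, 0.1, 0, 0, 0, -1, 0, 0, 0.1, 0, 0, 0, -1, 0, 0, 0, 0, 0, 0, -1, 0, 0, 0, 0, 0, 0, -1, 0, 0, 0, 0, 0, 0, -1]
}}

```text
time_s: 52.63
ee_pos: [0.5534, -0.3297, 0.029]
tool_rot: [1.0, -0.031, 0.0, 0.0]
contact_force: [-3.0, 1.0, 8.2]
finger_gap: 0.317
```

Emit:
{"fn": "play_rows", "kwargs": {
  "increments": [0, 0, 0, 0, 0, 0, -0.23, 0, 0, 0, 0, 0, 0, -0.23, 0, 0, 0, 0, 0, 0, -0.23, 0, 0, 0, 0, 0, 0, -0.23, 0, 0, -1, 0, 0, 0, -0.23]
}}

```text
time_s: 53.05
ee_pos: [0.5523, -0.3289, 0.0367]
tool_rot: [1.0, -0.032, -0.001, -0.001]
contact_force: [-0.6, 0.8, -0.1]
finger_gap: 0.384
```

Emit:
{"fn": "play_rows", "kwargs": {
  "increments": [0, 0, -2.5, 0, 0, 0, -0.23, 0, 0, -2.5, 0, 0, 0, -0.23, 0, 0, -2.2, 0, 0, 0, -0.23, -3.5, -1.2, 0, 0, 0, 0, -1, -3.5, -1.2, 0, 0, 0, 0, -1]
}}

```text
time_s: 53.47
ee_pos: [0.4854, -0.3015, 0.112]
tool_rot: [1.0, -0.031, 0.002, 0.001]
contact_force: [-0.5, 0.0, -0.1]
finger_gap: 0.287
```

Emit:
{"fn": "play_rows", "kwargs": {
  "increments": [-3.5, -1.2, 0, 0, 0, 0, -1, -3.5, -1.2, 0, 0, 0, 0, -1, -3.3, -1.2, 0, 0, 0, 0, -1, 0, 0, 0, 0, 0, 0, -1, 0, 0, 0, 0, 0, 0, -1]
}}

```text
time_s: 53.88
ee_pos: [0.3836, -0.2585, 0.111]
tool_rot: [0.999, -0.032, 0.0, 0.0]
contact_force: [0.7, -0.2, 0.4]
finger_gap: 0.005
```

Run:
```python
from h import *
np.set_printoptions(suppress=True,precision=1,linewidth=150)
st(); go(*fx(-178,0),30,-3.6)
im=snapshot('top')
for r in whites('top',im,.035,240):
    if 300<r[0]<420 and 150<r[1]<245:
        q=np.array([r[3],r[4]])-F0; print(r[5:],'fix',q@EX,q@EY)
a=im[150:300,270:450]; b=snapshot('side')[120:230,210:330]
cv2.imwrite('pics/c9.png',np.hstack([cv2.resize(a,(432,360),interpolation=cv2.INTER_CUBIC),cv2.resize(b,(360,360),interpolation=cv2.INTER_CUBIC)])[:,:,::-1])
```

```text
t 53.88 p [ 383.6 -258.5  111. ] x [ 1.  -0.1  0. ] y [-0.1 -1.   0. ] z [ 0. -0. -1.] F [ 0.7 -0.2  0.4] g 0.005 q [-0.7  0.3  2.  -0.   0.8  0.9]
rz -0.05 tool shift cm 0.14 -0.08 8.10
[67.1 27.6 -5.4] fix -5.615481226372756 -62.03809683043506
[66.9 28.3 -5.1] fix -4.415870312892539 -1.2606889865303808
[67.7 26.4 -1.4] fix -4.508732506333481 59.25532999071518
```

View pics/c9.png

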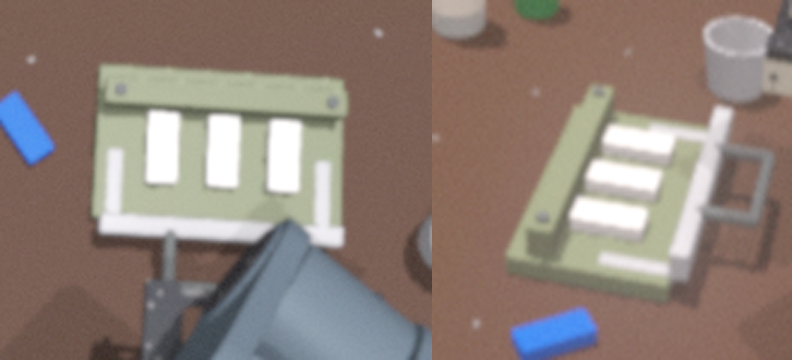

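All three blanks now lie flat, square and evenly spaced (crop x 163, 223 and 284), and the jaw is still out. Now I push the handle in from outside.

Emit:
{"fn": "play_rows", "kwargs": {
  "increments": [0, 0, 2.5, 0, 0, 0, -1, 0, 0, 2.5, 0, 0, 0, -1, 0, 0, 2.3, 0, 0, 0, -1, 0, 0, 0.7, 0, 0, 0, -1, 0, 0, 0, 0, 0, 0, -1]
}}

```text
time_s: 54.4
ee_pos: [0.3844, -0.2586, 0.0289]
tool_rot: [1.0, -0.031, -0.001, -0.001]
contact_force: [0.0, 0.3, -0.4]
finger_gap: 0.003
```

Emit:
{"fn": "play_rows", "kwargs": {
  "increments": [0.5, 0, 0, 0, 0, 0, -1, 0.5, 0, 0, 0, 0, 0, -1, 0.3, 0, 0, 0, 0, 0, -1, 0.3, 0, 0, 0, 0, 0, -1, 0.2, 0, 0, 0, 0, 0, -1]
}}

```text
time_s: 54.82
ee_pos: [0.4031, -0.2601, 0.0308]
tool_rot: [1.0, -0.031, 0.001, 0.0]
contact_force: [0.6, 0.1, 0.6]
finger_gap: 0.003
```

Emit:
{"fn": "play_rows", "kwargs": {
  "increments": [0.3, 0, 0, 0, 0, 0, -1, 0.3, 0, 0, 0, 0, 0, -1, 0.2, 0, 0, 0, 0, 0, -1, 0.2, 0, 0, 0, 0, 0, -1, 0, 0, 0, 0, 0, 0, -1]
}}

```text
time_s: 55.23
ee_pos: [0.4126, -0.2606, 0.0303]
tool_rot: [1.0, -0.032, 0.0, 0.0]
contact_force: [-0.4, 0.4, -0.5]
finger_gap: 0.004
```

Emit:
{"fn": "play_rows", "kwargs": {
  "increments": [0.2, 0, 0, 0, 0, 0, -1, 0.2, 0, 0, 0, 0, 0, -1, 0.2, 0, 0, 0, 0, 0, -1, 0, 0, 0, 0, 0, 0, -1, 0, 0, 0, 0, 0, 0, -1]
}}

```text
time_s: 55.65
ee_pos: [0.4184, -0.2609, 0.0301]
tool_rot: [1.0, -0.031, 0.0, 0.0]
contact_force: [0.6, 0.6, 0.4]
finger_gap: 0.002
```

Run:
```python
from h import *
a=snapshot('top')[150:300,270:450]; b=snapshot('side')[120:230,210:330]
cv2.imwrite('pics/c10.png',np.hstack([cv2.resize(a,(432,360),interpolation=cv2.INTER_CUBIC),cv2.resize(b,(360,360),interpolation=cv2.INTER_CUBIC)])[:,:,::-1])
```

```text
(no output)
```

View pics/c10.png

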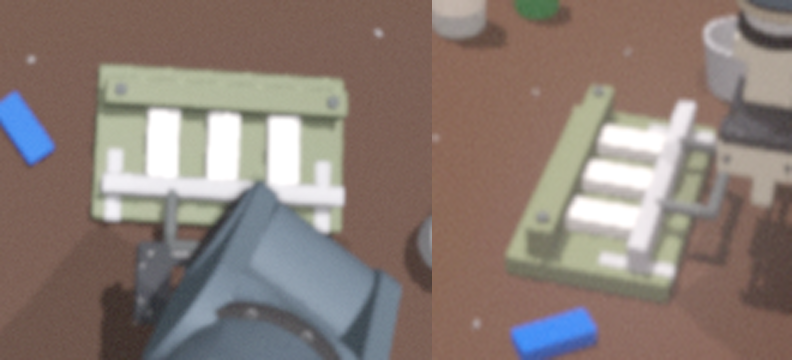

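The jaw has sprung in and bears on all three blanks: its bar touches them at crop y≈187, and the finger stands clear behind. Next is the drawer.

Emit:
{"fn": "play_rows", "kwargs": {
  "increments": [-1, 0, 0, 0, 0, 0, -1, -1, 0, 0, 0, 0, 0, -1, 0, 0, -3, 0, 0, -2.4, -1, 0, 0, -3.5, 0, 0, -2.4, -1, 0, 0, -3.5, 0, 0, 0, -1]
}}

```text
time_s: 56.17
ee_pos: [0.3966, -0.2591, 0.1308]
tool_rot: [1.0, 0.011, -0.001, -0.001]
contact_force: [0.1, -0.6, 0.4]
finger_gap: 0.003
```

Emit:
{"fn": "play_rows", "kwargs": {
  "increments": [0, -3.1, 0, 0, 0, 0, -1, 0, -3.1, 0, 0, 0, 0, -1, 0, -3.1, 0, 0, 0, 0, -1, 0, -3.1, 0, 0, 0, 0, -1, 0, -3.1, 0, 0, 0, 0, -1]
}}

```text
time_s: 56.58
ee_pos: [0.3936, -0.1034, 0.13]
tool_rot: [1.0, 0.01, -0.0, -0.0]
contact_force: [0.2, 0.2, -0.5]
finger_gap: 0.003
```

Emit:
{"fn": "play_rows", "kwargs": {
  "increments": [0, -3.1, 0, 0, 0, 0, -1, 0, -3.1, 0, 0, 0, 0, -1, 0, -3.1, 0, 0, 0, 0, -1, 0, -3.1, 0, 0, 0, 0, -1, 0, -3.1, 0, 0, 0, 0, -1]
}}

```text
time_s: 57.0
ee_pos: [0.3906, 0.0513, 0.13]
tool_rot: [1.0, 0.01, -0.0, 0.0]
contact_force: [1.0, -0.0, 0.0]
finger_gap: 0.008
```

Emit:
{"fn": "play_rows", "kwargs": {
  "increments": [0, -3.1, 0, 0, 0, 0, -1, 0, -3.1, 0, 0, 0, 0, -1, 0, -3.1, 0, 0, 0, 0, -1, 0, -3.1, 0, 0, 0, 0, -1, 0, -3.1, 0, 0, 0, 0, -1]
}}

```text
time_s: 57.42
ee_pos: [0.3875, 0.2061, 0.13]
tool_rot: [1.0, 0.01, -0.0, 0.0]
contact_force: [0.5, 0.3, -0.4]
finger_gap: 0.005
```

Emit:
{"fn": "play_rows", "kwargs": {
  "increments": [0, -3.1, 0, 0, 0, 0, -1, 0, -3.1, 0, 0, 0, 0, -1, 0, -3.1, 0, 0, 0, 0, -1, 0, -3.1, 0, 0, 0, 0, -1, 0, -3.1, 0, 0, 0, 0, -1]
}}

```text
time_s: 57.83
ee_pos: [0.3847, 0.3608, 0.1299]
tool_rot: [1.0, 0.01, -0.0, 0.0]
contact_force: [0.7, -0.3, -0.2]
finger_gap: 0.005
```

Run:
```python
from h import *
st(); go(400,357,36,1.2)
```

```text
t 57.83 p [384.7 360.8 129.9] x [ 1.     0.021 -0.001] y [ 0.021 -1.     0.   ] z [-0.001 -0.    -1.   ] F [ 0.7 -0.3 -0.2] g 0.005 q [ 0.67  0.42  1.79 -0.    0.93  2.22]
rz -0.02 tool shift cm 1.53 0.41 9.39
```

Emit:
{"fn": "play_rows", "kwargs": {
  "increments": [0, 0.2, 2.5, 0, 0, 0, -1, 0, 0, 2.5, 0, 0, 0, -1, 0, 0, 2.5, 0, 0, 0, -1, 0, 0, 1.8, 0, 0, 0, -1, 0, 0, 0, 0, 0, 0, -1]
}}

```text
time_s: 58.25
ee_pos: [0.3835, 0.356, 0.034]
tool_rot: [1.0, 0.01, -0.002, 0.002]
contact_force: [-0.0, -0.2, -0.2]
finger_gap: 0.004
```

Emit:
{"fn": "play_rows", "kwargs": {
  "increments": [1, 0, 0, 0, 0, 0, -1, 1, 0, 0, 0, 0, 0, -1, 0.8, 0, 0, 0, 0, 0, -1, 0.8, 0, 0, 0, 0, 0, -1, 0.8, 0, 0, 0, 0, 0, -1]
}}

```text
time_s: 58.67
ee_pos: [0.4307, 0.3592, 0.038]
tool_rot: [1.0, 0.01, 0.0, -0.0]
contact_force: [-1.8, 0.4, 0.3]
finger_gap: 0.008
```

Emit:
{"fn": "play_rows", "kwargs": {
  "increments": [1, 0, 0, 0, 0, 0, -1, 1, 0, 0, 0, 0, 0, -1, 1.2, 0, 0, 0, 0, 0, -1, 1.2, 0, 0, 0, 0, 0, -1, 1.2, 0, 0, 0, 0, 0, -1]
}}

```text
time_s: 59.08
ee_pos: [0.4866, 0.3605, 0.0372]
tool_rot: [1.0, 0.01, 0.0, -0.0]
contact_force: [-1.4, 1.4, 0.6]
finger_gap: 0.006
```

Emit:
{"fn": "play_rows", "kwargs": {
  "increments": [1.2, 0, 0, 0, 0, 0, -1, 1, 0, 0, 0, 0, 0, -1, 0.8, 0, 0, 0, 0, 0, -1, 0.6, 0, 0, 0, 0, 0, -1, 0.4, 0, 0, 0, 0, 0, -1]
}}

```text
time_s: 59.5
ee_pos: [0.5261, 0.361, 0.037]
tool_rot: [1.0, 0.01, -0.0, 0.0]
contact_force: [-2.6, 0.9, 0.2]
finger_gap: 0.009
```

Run:
```python
from h import *
st()
```

```text
t 59.5 p [526.1 361.   37. ] x [ 1.     0.021 -0.   ] y [ 0.021 -1.     0.   ] z [-0. -0. -1.] F [-2.6  0.9  0.2] g 0.009 q [ 0.53  0.73  1.53 -0.    0.89  2.08]
```

Emit:
{"fn": "play_rows", "kwargs": {
  "increments": [0.3, 0, 0, 0, 0, 0, -1, 0.3, 0, 0, 0, 0, 0, -1, 0.3, 0, 0, 0, 0, 0, -1, 0.3, 0, 0, 0, 0, 0, -1, 0.3, 0, 0, 0, 0, 0, -1]
}}

```text
time_s: 59.92
ee_pos: [0.5378, 0.3615, 0.0369]
tool_rot: [1.0, 0.011, -0.003, 0.001]
contact_force: [-4.4, 0.7, 2.1]
finger_gap: 0.004
```

Emit:
{"fn": "play_rows", "kwargs": {
  "increments": [0.2, 0, 0, 0, 0, 0, -1, 0.2, 0, 0, 0, 0, 0, -1, 0.1, 0, 0, 0, 0, 0, -1, 0, 0, 0, 0, 0, 0, -1, 0, 0, 0, 0, 0, 0, -1]
}}

```text
time_s: 60.33
ee_pos: [0.545, 0.3616, 0.0372]
tool_rot: [1.0, 0.01, -0.001, 0.0]
contact_force: [-4.8, 0.3, 3.3]
finger_gap: 0.003
```

Emit:
{"fn": "play_rows", "kwargs": {
  "increments": [0.2, 0, 0, 0, 0, 0, -1, 0.2, 0, 0, 0, 0, 0, -1, 0.1, 0, 0, 0, 0, 0, -1, 0, 0, 0, 0, 0, 0, -1, 0, 0, 0, 0, 0, 0, -1]
}}

```text
time_s: 60.75
ee_pos: [0.5453, 0.3616, 0.0371]
tool_rot: [1.0, 0.011, -0.006, 0.001]
contact_force: [-30.2, -0.7, 19.6]
finger_gap: 0.004
```

Run:
```python
from h import *
st()
im=snapshot('top'); b=snapshot('side')
cv2.imwrite('pics/c11.png',np.hstack([cv2.resize(im[105:285,25:175],(375,450),interpolation=cv2.INTER_CUBIC),cv2.resize(b[270:420,80:220],(420,450),interpolation=cv2.INTER_CUBIC)])[:,:,::-1])
```

```text
t 60.75 p [545.3 361.6  37.1] x [ 1.     0.021 -0.011] y [ 0.021 -1.     0.003] z [-0.011 -0.003 -1.   ] F [-30.2  -0.7  19.6] g 0.004 q [0.51 0.75 1.47 0.   0.93 2.06]
```

View pics/c11.png

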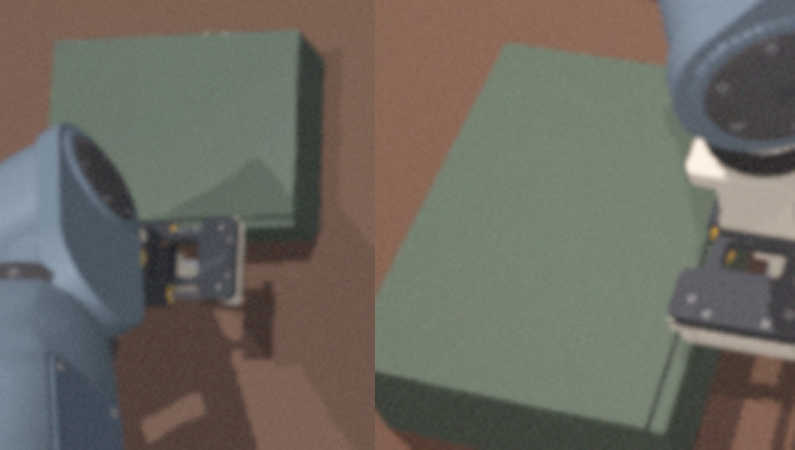

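The drawer front is flush on the cabinet in both crops. The force climbed to 30 N with no more travel, so it is hard on its stop. I back off and check everything.

Emit:
{"fn": "play_rows", "kwargs": {
  "increments": [-0.5, 0, 0, 0, 0, 0, -1, -1.5, 0, 0, 0, 0, 0, -1, -2, 0, 0, 0, 0, 0, -1, -2.5, 0, 0, 0, 0, 0, -1, -2.5, 0, -1, 0, 0, 0, -1]
}}

```text
time_s: 61.27
ee_pos: [0.4592, 0.3591, 0.0458]
tool_rot: [1.0, 0.01, -0.001, 0.001]
contact_force: [-0.1, 0.1, -0.1]
finger_gap: 0.003
```

Emit:
{"fn": "play_rows", "kwargs": {
  "increments": [-2.5, 0, -2, 0, 0, 0, -1, -2.5, 0, -3, 0, 0, 0, -1, -1.5, 0, -3, 0, 0, 0, -1, 0, 0, -3, 0, 0, 0, -1, 0, 0, 0, 0, 0, 0, -1]
}}

```text
time_s: 61.68
ee_pos: [0.3971, 0.3602, 0.1628]
tool_rot: [1.0, 0.011, 0.004, -0.003]
contact_force: [1.6, -0.4, -0.3]
finger_gap: 0.002
```

Run:
```python
from h import *
np.set_printoptions(suppress=True,precision=1,linewidth=150)
st()
im=snapshot('top'); cv2.imwrite('pics/top12.png',cv2.resize(im[100:320,30:500],(799,374),interpolation=cv2.INTER_CUBIC)[:,:,::-1])
for r in whites('top',im,.035,235,60):
    if 300<r[0]<420: 
        q=np.array([r[3],r[4]])-F0; print(r[5:],'fix',q@EX,q@EY)
```

```text
t 61.68 p [397.1 360.2 162.8] x [1. 0. 0.] y [ 0. -1. -0.] z [ 0.  0. -1.] F [ 1.6 -0.4 -0.3] g 0.002 q [ 0.7  0.4  1.8 -0.   1.   2.2]
[231.5  79.7  86.7] fix -7.701483783765923 -2.0176518750471697
```

View pics/top12.png

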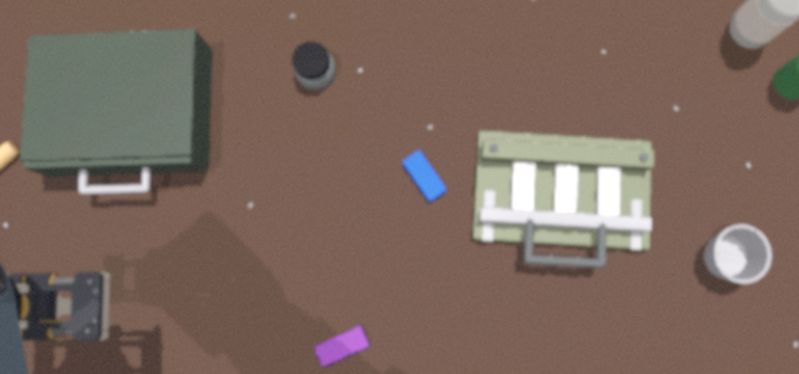

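The drawer is shut, and the jaw bears on three square blanks: its crossbar is back at image pixel (362,254), where it was when clamped at the start. The jar, the tin and the look-alikes have not moved. Handing in.

Run:
```python
from plant import workorder
print(workorder.finish_job())
```

```text
the job is handed in; nothing more can be done
None
```

The changeover is done and handed in at about 62 s of the 210 s allowed; no verdict was reported.

- **Jaw out and drilled links:** I pulled the jaw to its stop, where it stayed, and laid all three drilled links in the drawer.
- **Blanks:** I laid the three blanks on the bed at y ≈ -60, 0 and 60 mm. The one at -60 was then found about 27 mm aside, partly over a guide strip, so I regripped it and put it back before touching the jaw.
- **Jaw and drawer shut:** I pushed the handle in past its catch and the jaw sprang in onto the blanks. I then pushed the drawer home until it met a hard stop; the force reached about 30 N, on the fingers.

**Last checks:**
- The final picture shows the drawer front flush and the jaw bar against three square blanks, with the crossbar back where it was when clamped at the start.
- The jar, the tin and the blue and purple look-alikes had not moved, and the arm was clear of everything.
- My last automatic check could not measure the blanks one by one, because blanks and jaw merged into one white shape. Their final state is judged by eye from that picture.
- With the drawer shut, the drilled links can no longer be seen. I last saw all three lying in it just after placing them.

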